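Home and index the sample carousel, then load the vial

TASK

Pushing gently on the carousel wheel's red finger post (do not pinch it), turn the wheel clockwise (seen from above) all the way back until the yellow pin on its rim is pressed right in against the black block, then push it the other way, counter-clockwise, exactly three clicks from home without going past, and let go so that it rests in the third notch. Then gently stand the amber vial with the blue cap, cap up, fully down in the wheel's one empty pocket, leaving the wheel in that notch, and let go of it. Leave the other vials, the bottle and the beaker where they are.

Things in the scene. Friction and masses are not known exactly. Their poses are not given: they have to be found in the camera images.
- carousel: White sample carousel fixed to the bench: base 250 (x) by 230 mm (y), top face 44 mm above the bench. Origin on the bench under the wheel's axis; z up, x and y along its sides. A black block, 34 by 16 mm, top 70 mm above the bench, stands beside the wheel near the base's +y side: the stop for the home pin.
- axis (a point): Centre of the aluminium wheel's top face (on its axis, 58 mm above the bench; axes as the base). Disc of radius 85 mm with a hub 6 mm high, radius 16 mm. Round the wheel: the red post at 0 deg, pockets with fixed white-capped vials (tops 64 mm over the wheel's face) at +90 and -90 deg, the empty pocket at 180 deg; pockets are 58 mm from the axis.
- post (a point): Red finger post on the wheel: upright, 10 mm thick, 70 mm from the axis, 47 mm high from the wheel's face (top 105 mm above the bench). This point is on its centre line, 17 mm below its top. A click takes about 4 N sideways here, then the wheel jumps ahead to the next notch. More than 20 N of finger force on wheel or post damages the drive.
- turret (a joint): Wheel angle (rad), counter-clockwise from above positive. A sprung notch every 0.785 (45 deg): 0 is home, 2.356 the third. In the carousel's frame the post stands at -70 deg (x towards y) at 0. Left alone it settles in the nearest notch. Clockwise of home, at about -0.08, the home pin meets the black block; let go there, it springs back to 0.
- home_pin (a joint): Travel of the yellow spring pin (m): 0 out, 0.004 fully in, a hard end; pressed from 0.0025. It points clockwise from a red tab on the wheel's rim (96 mm from the axis, by the empty pocket) and is pressed in when it meets the black block. With the notch spring's pull this takes 8 to 9 N at the post, 10 to 11 N at the hard end. The reading's noise is as large as the travel: feel the force.
- pocket (a point): Centre of the inner floor of the empty black pocket on the wheel, 61 mm above the bench. An upright round cup, inner diameter 25 mm, opening to a funnel about 31 mm wide at its rim, 19 mm above this point; outer diameter up to 39 mm.
- vial_mid (a point): Centre, half-way up, of the amber vial with a blue cap: upright cylinder, diameter 22, height 66 mm, about 35 g, on a blue mat 4 mm thick, 80 mm or more from its neighbours. Fully down in the pocket this point is 33 mm above the pocket's floor; hold it by its upper half to keep the fingertips above the rim. Do not press it on the wheel with more than 25 N.
- vial_b_mid (a point): Centre of a clear vial with a white cap, same size; to be left alone.
- vial_c_mid (a point): Centre of another clear vial with a white cap, same size; to be left alone.
- bottle: Loose solvent bottle with a blue cap, diameter 72 mm, 160 mm high; origin under its centre. To be left alone.
- beaker: Loose clear plastic beaker, diameter 66 mm, 85 mm high; origin under its centre. To be left alone.

How it is judged (in metres and radians):
On the way, in this order (a step that is already met when the one before it is completed fails the run):
1. the wheel is turned back clockwise until the home pin is pressed in by at least 2.5 mm, for 0.15 s (value of joint home_pin above 0.0025 m), for 0.15 s.
2. the wheel rests in the third notch from home (within 0.06 rad), not touched by the fingers, the vial not yet in its pocket (value of joint turret between 2.2962 and 2.4162 rad and velocity of joint turret between -0.1 and 0.1 rad/s and contact force between the fingers and turret below 0.1 N and distance between vial_mid and pocket above 0.08 m), for 0.3 s.
At the end, for the whole second after the job is handed in: The wheel rests in the third notch from home (2.356 within 0.06 rad); the amber vial stands upright (within 0.12 rad) in the empty pocket, within 4 mm of its centre and down on its floor (vial centre 30 to 35.5 mm above the floor), released and at rest; the fingers are clear of the wheel (value of joint turret between 2.2962 and 2.4162 rad and velocity of joint turret between -0.1 and 0.1 rad/s and horizontal distance between vial_mid and pocket below 0.004 m and z of vial_mid in the frame of pocket between 0.03 and 0.0355 m and angle between vial_mid's own z axis and vertical below 0.12 rad and contact force between the fingers and turret below 0.1 N and linear speed of vial below 0.02 m/s); the robot touches nothing.
It fails at once if more than 20 N of finger force on the wheel, its post or pockets (contact force between the fingers and turret above 20 N).
It fails at once if the wheel goes past the third notch by more than 0.35 rad (value of joint turret above 2.7062 rad).
It fails at once if the vial is pressed on the wheel with more than 25 N (contact force between vial and turret above 25 N).
It fails at once if another vial, the bottle or the beaker is moved more than 30 mm (distance of any of vial_b_mid, vial_c_mid, bottle, beaker from where it was at the start of the episode above 0.03 m).
It also fails if it takes over 72 s, if anything falls off the work surface, if the arm or the gripper's body presses on something with over 40 N, if the wrist force passes 120 N, or if a joint passes its speed limit or range.

ROBOT

A 6-joint arm with a two-finger parallel gripper is mounted at the origin on the work surface. World frame = base frame: x ahead of the robot, y to its left, z up, the work surface at z = 0. Lengths are in mm, angles in rad, forces in N, time in s.
With the tool pointing down it reaches from about 350 to 775 mm from the base axis. Payload 7.3 kg.
Tool frame: the origin (TCP) lies on the mounting face of the last link; the fingertips stand bot.nose_length ahead of it and the grasp point (between the pads) lies 159 mm ahead of it (bot.nose_length is the distance from the TCP to the fingertips, in mm); z points along the fingers, x is the direction in which the jaws open and shut, and the axes are right-handed (so a half turn about z gives the same grasp; the last joint's range is limited). The gripper opens to 92 mm and grips with 3 to 60 N. Pads are 19 mm wide; open, the fingers measure 130 mm over their backs; the gripper's body (75 mm by 190 mm) begins 47 mm behind the grasp point.
Start: joints at [-1.379, 0.342, 1.524, -0, 1.275, -0.146], TCP at [174.011, -495.326, 404.741] pointing down, gripper open.
Joint ranges: [-2.53, 2.53], [-0.77, 2.02], [0.04, 2.7], [-1, 4.14], [0.28, 2.66], [-3.11, 3.11]. Speed limits (rad/s): [2.57, 2.57, 3.14, 3.14, 3.14, 3.14].

INTERFACE

Orientations are given as a rotation vector (axis times angle).
In Python, from cell import bot, cams, order gives the robot as it stands.
- The arm moves only by the tool arm_command, never from a script. Its argument "series" is a list of rows, each a list of 3 entries, a list of its own where there are three numbers: the shift along the tool's x, y, z in cm, then the turn about the tool's z in rad, then the finger opening in cm, from 0 to 9.18. A call has 1 to 8 rows; each row shifts and turns the commanded pose from where the row before left it, along the tool's axes as they then stand; what a row does not reach is not made up. A row lasts 1/12 s, in which the tool goes at most 41.7 mm and 7.16 degrees, less where a joint would pass 70% of its speed; a pose out of reach is approached as far as the arm can. A call is refused whole if a number of a shift passes 4.17 or a number of a turn 0.125, either way. A call with a gripper value outside its range is refused whole. The fingers move at their own pace and stop on an object; the grip force is fixed at half the most. Time passes only in rows, so rows that do not move let the fingers close. It gives the time, the measured TCP pose, the force and the opening at its end, in the units of the state.
- bot.read_state(): the state, without advancing time (a new reading comes with each control period).
- cams.get_image(name): name is "scene" or "side" or "wrist"; returns the picture (420x560x3 uint8, red, green, blue); there is no depth.
- cams.get_calibration(name): a dict with "fx", "fy", "cx", "cy" (pixels), "T" (4x4, takes a point from camera to world coordinates). Camera axes: x right, y down, z forward; pixel columns grow to the right and rows downward; lengths in mm; the calibration is good to about 2 mm. A picture is of the moment at which its call begins: read the wrist's pose just before it. get_calibration takes no time and is no camera call; for the wrist camera it gives the pose at the moment of the call.
- order.sign_off(): hands the job in, once; it reports no verdict.
Trained networks look in the newest picture that a camera, given by its name, has taken for a name from the list of things; names that differ only in an ending like _2 or _b are one class to them, and where a whole thing is asked for, a point or a joint stands for the part that bears it (a point fixed in the world has none). Each returns a list of dicts, best first, with "confidence" (0 to 1); they miss things now and then, are a little off and sometimes report something else, mostly with a low value. They report only what shows in the picture. A call takes as long as a camera call.
- cams.search_frame(camera, target): "position" ([x, y, z] in mm, in world coordinates, good to about 4 mm: the middle of the surface that is visible of it).
- cams.landmark_of(camera, target): "position" ([x, y, z] in mm, in world coordinates, good to about 4 mm: a listed point, or the origin of a listed thing).
The state is a dict: "clock": time; "joints": joint angles; "joint_velocities": joint speeds; "joint_torque": joint torques, N m; "tool_pos": TCP position; "tcp_rot": TCP orientation; "contact_force": force on the tool from outside, world axes, zero at the start; "moment": the same for the moment, N m; "opening": opening from 0.0 (shut) to 1.0 (fully open).
Only numpy, scipy, OpenCV 4.12 (cv2) and the standard library are available. Lean on these libraries where they do the work, as an engineer would, in place of code of your own. Each camera call takes 0.05 s, during which the arm holds its last target.

## Working session

There is one attempt and no reset: what is moved stays moved. The work goes in short steps, Python scripts to look and compute and a tool call to move; the robot and the scene stay as the last step left them, time stands still between calls to the robot, and variables do not carry over. Pictures are saved under pics/ and viewed, and the job is handed in when it is done.

Besides the shell and the picture viewer there is one more tool, called after "Emit:" in YAML: its name, and indented under it one key for each argument. arm_command: Moves the arm, as the interface text tells. Its arguments: {"type":"object","properties":{"series":{"type":"array","items":{"type":"array"}}},"required":["series"]}

```bash
mkdir -p pics; ls
python3 - <<'E'
from cell import bot,cams,order
import cv2,numpy as np
s=bot.read_state();print(s, bot.nose_length)
for c in ["scene","side"]:
    im=cams.get_image(c);cv2.imwrite(f"pics/{c}0.png",im[:,:,::-1])
    for t in ["axis","post","pocket","vial_mid","carousel","home_pin","bottle","beaker"]:
        r=cams.landmark_of(c,t) if t not in("home_pin",) else cams.search_frame(c,t)
        print(c,t,[(np.round(d["position"]).tolist(),round(d["confidence"],2)) for d in r[:4]])
    k=cams.get_calibration(c);print(k)
print(bot.read_state()["clock"])
E
```

```text
pics
{'clock': 0.0, 'joints': array([-1.37899953e+00,  3.42696086e-01,  1.52500870e+00, -5.23512730e-06,
        1.27539725e+00, -1.45988760e-01]), 'joint_velocities': array([-1.48880666e-03,  8.67930498e-05, -3.61144977e-04, -1.23481480e-03,
        7.65074787e-04, -3.78965920e-04]), 'joint_torque': array([-4.81107600e-04, -4.31243634e+01, -2.44214988e+01,  7.16820988e-02,
        5.59913332e-02, -1.17936665e-04]), 'tool_pos': array([ 173.98365252, -495.18706019,  404.06148723]), 'tcp_rot': array([-2.56239126e+00,  1.81582643e+00,  1.71933031e-03]), 'contact_force': array([-0.25703329, -0.55957525, -0.06640008]), 'moment': array([-0.01374461, -0.01942038, -0.03373984]), 'opening': 0.9983910258286294} 178.0
scene axis [([580.0, -77.0, 56.0], 0.89)]
scene post [([651.0, -96.0, 91.0], 0.61), ([580.0, -78.0, 56.0], 0.37)]
scene pocket [([526.0, -60.0, 61.0], 0.67)]
scene vial_mid [([512.0, 342.0, 32.0], 0.67)]
scene carousel [([573.0, -83.0, 0.0], 0.95)]
scene home_pin []
scene bottle [([616.0, -386.0, 2.0], 0.85)]
scene beaker [([401.0, -389.0, 3.0], 0.72)]
{'fx': 436.50275874677874, '
[... 523 characters left out ...]
.0, -61.0, 61.0], 0.95)]
side vial_mid [([513.0, 346.0, 39.0], 0.8)]
side carousel [([580.0, -78.0, 2.0], 0.92)]
side home_pin []
side bottle [([615.0, -386.0, 2.0], 0.95)]
side beaker [([400.0, -386.0, 1.0], 0.89), ([426.0, 339.0, 35.0], 0.43)]
{'fx': 383.11371798144614, 'fy': 383.11371798144614, 'cx': 275.6373475062981, 'cy': 207.39297488905953, 'T': array([[-9.91872023e-01, -8.28584489e-02,  9.65627656e-02,
         4.55173659e+02],
       [-1.26968966e-01,  5.95072421e-01, -7.93579041e-01,
         6.38746158e+02],
       [ 8.29288970e-03, -7.99389324e-01, -6.00756138e-01,
         5.82627081e+02],
       [ 0.00000000e+00,  0.00000000e+00,  0.00000000e+00,
         1.00000000e+00]])}
0.9
```

View pics/scene0.png

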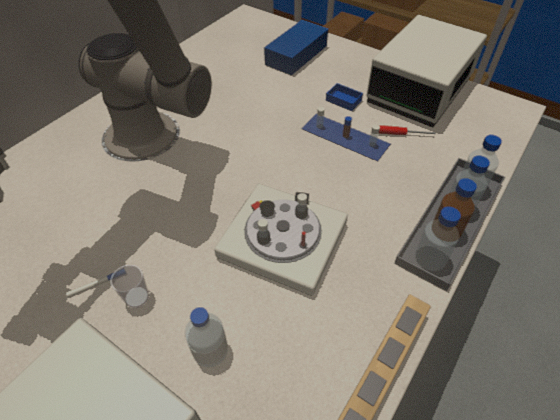

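View pics/side0.png

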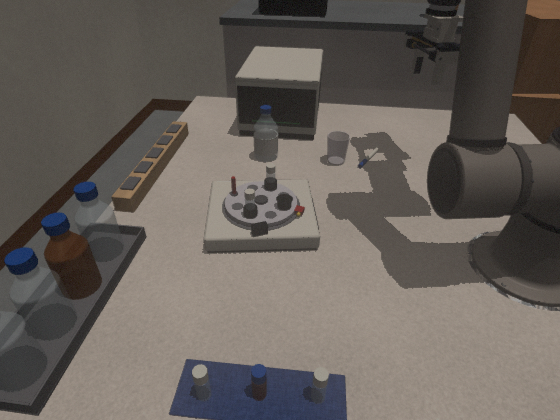

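```bash
cat > h.py <<'E'
from cell import bot,cams,order
import cv2,numpy as np
def proj(c,p,K=None):
    K=K or cams.get_calibration(c);T=np.linalg.inv(K["T"]);q=T[:3,:3]@np.array(p,float)+T[:3,3]
    return np.array([K["fx"]*q[0]/q[2]+K["cx"],K["fy"]*q[1]/q[2]+K["cy"]])
def unproj(c,uv,z,K=None):
    K=K or cams.get_calibration(c);T=K["T"];d=T[:3,:3]@np.array([(uv[0]-K["cx"])/K["fx"],(uv[1]-K["cy"])/K["fy"],1.])
    return T[:3,3]+d*(z-T[2,3])/d[2]
def crop(f,o,x0,y0,x1,y1,s):
    im=cv2.imread(f)[y0:y1,x0:x1];cv2.imwrite(o,cv2.resize(im,None,fx=s,fy=s,interpolation=cv2.INTER_CUBIC))
E
python3 - <<'E'
from h import *
crop("pics/scene0.png","pics/sc.png",205,175,360,295,5)
crop("pics/side0.png","pics/si.png",195,155,330,255,5)
E
```

```text
(no output)
```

View pics/sc.png

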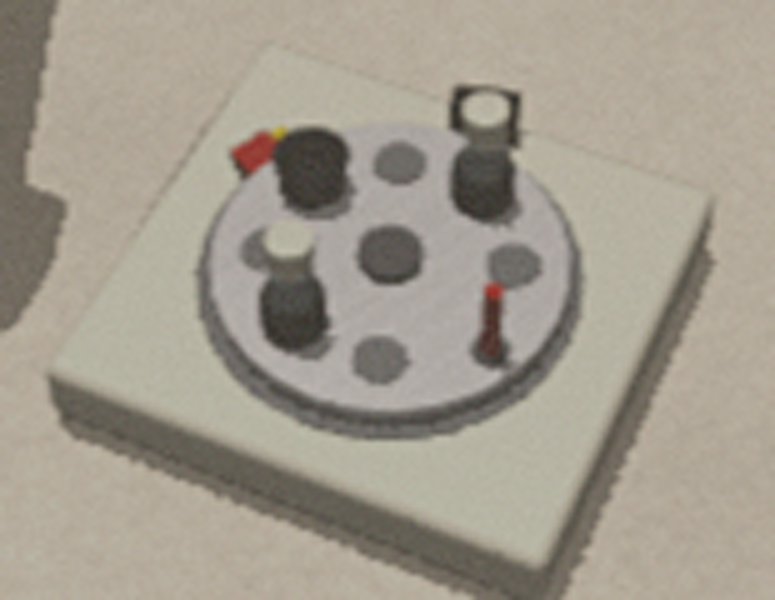

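View pics/si.png

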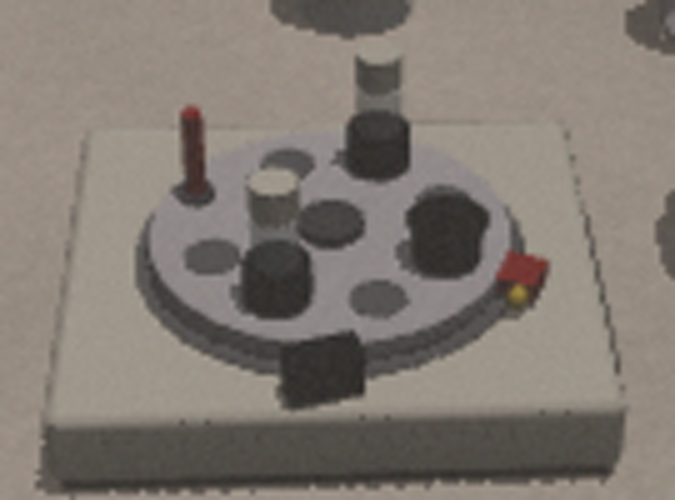

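Run:
```python
from h import *
for c,ox,oy,P in [("scene",205,175,[(272,45),(712,200),(548,570),(50,375)]),("side",195,155,[(90,128),(568,125),(622,408),(45,422)])]:
    W=np.array([unproj(c,(x/5+ox,y/5+oy),44)[:2] for x,y in P]);print(c,W.round(1).tolist(),W.mean(0).round(1))
    for i in range(4):
        d=W[(i+1)%4]-W[i];print(np.linalg.norm(d).round(1),np.degrees(np.arctan2(d[1],d[0])).round(1))
f=lambda c,ox,oy,x,y,z:unproj(c,(x/5+ox,y/5+oy),z).round(1)
for n,x,y,z in [("posttop",494,290,105),("hub",390,248,64),("pocketrim",312,150,80),("v1",489,108,122),("v2",288,240,122),("block",485,100,70),("tab",252,150,70)]: print(n,f("scene",205,175,x,y,z))
for n,x,y,z in [("posttop",191,112,105),("hub",331,222,64),("pocketrim",447,215,80),("v1",274,185,122),("v2",380,50,122),("block",322,350,70),("tab",525,268,66)]: print(n,f("side",195,155,x,y,z))
```

```text
scene [[445.0, 10.6], [682.9, 51.0], [725.5, -166.1], [485.3, -211.7]] [584.7 -79. ]
241.3 9.6
221.3 -78.9
244.5 -169.3
225.9 100.3
side [[716.0, -164.4], [472.2, -201.7], [436.4, 17.0], [676.6, 59.0]] [575.3 -72.5]
246.7 -171.3
221.6 99.3
243.9 9.9
226.9 -80.0
posttop [648.3 -94.1 105. ]
hub [579.8 -75.4  64. ]
pocketrim [522.8 -58.6  80. ]
v1 [596.3 -19.8 122. ]
v2 [ 566.4 -133.6  122. ]
block [568.3  22.4  70. ]
tab [493.9 -68.6  70. ]
posttop [643.8 -93.2 105. ]
hub [575.6 -72.3  64. ]
pocketrim [520.8 -63.   80. ]
v1 [590.1 -15.9 122. ]
v2 [ 561.  -132.5  122. ]
block [563.5  27.3  70. ]
tab [483.7 -46.8  66. ]
```

```bash
cat >> h.py <<'E'
from scipy.spatial.transform import Rotation as R
def pose():
    s=bot.read_state();M=R.from_rotvec(s["tcp_rot"]).as_matrix()
    return s,np.array(s["tool_pos"]),np.arctan2(M[1,0],M[0,0])
def plan(x,y,z,deg,n,op,p=None,a=None,nturn=None):
    """straight line world target, printing rows in tool axes"""
    if p is None: s,p,a=pose()
    d=(np.array([x,y,z])-p)/n; nturn=nturn or n
    da=(np.radians(deg)-a+np.pi)%(2*np.pi)-np.pi
    rows=[]
    for i in range(n):
        ex=np.array([np.cos(a),np.sin(a),0]);ey=np.array([np.sin(a),-np.cos(a),0])
        t=-da/nturn if i<nturn else 0
        rows.append([[round(float(d@ex)/10,2),round(float(d@ey)/10,2),round(float(-d[2])/10,2)],round(float(t),3),op])
        a-=t
    for i in range(0,n,8): print(str(rows[i:i+8]).replace(" ",""))
def st():
    s,p,a=pose();print(round(s["clock"],2),p.round(1),np.degrees(a).round(1),"F",np.round(s["contact_force"],1),"op",round(s["opening"],3))
E
python3 - <<'E'
from h import *
st();plan(654.3,-70,320,-15,17,0,nturn=9)
E
```

```text
0.9 [ 174.  -495.3  404.8] -70.6 F [ 0.9 -0.7 -0. ] op 0.999
[[[-1.42,-3.49,0.5],-0.108,0],[[-1.04,-3.63,0.5],-0.108,0],[[-0.64,-3.72,0.5],-0.108,0],[[-0.24,-3.77,0.5],-0.108,0],[[0.17,-3.77,0.5],-0.108,0],[[0.57,-3.73,0.5],-0.108,0],[[0.97,-3.65,0.5],-0.108,0],[[1.36,-3.52,0.5],-0.108,0]]
[[[1.73,-3.35,0.5],-0.108,0],[[2.08,-3.15,0.5],0.0,0],[[2.08,-3.15,0.5],0.0,0],[[2.08,-3.15,0.5],0.0,0],[[2.08,-3.15,0.5],0.0,0],[[2.08,-3.15,0.5],0.0,0],[[2.08,-3.15,0.5],0.0,0],[[2.08,-3.15,0.5],0.0,0]]
[[[2.08,-3.15,0.5],0.0,0]]
```

Emit:
arm_command:
  series:
    - [[-1.42, -3.49, 0.5], -0.108, 0]
    - [[-1.04, -3.63, 0.5], -0.108, 0]
    - [[-0.64, -3.72, 0.5], -0.108, 0]
    - [[-0.24, -3.77, 0.5], -0.108, 0]
    - [[0.17, -3.77, 0.5], -0.108, 0]
    - [[0.57, -3.73, 0.5], -0.108, 0]
    - [[0.97, -3.65, 0.5], -0.108, 0]
    - [[1.36, -3.52, 0.5], -0.108, 0]

```text
clock: 1.57
tool_pos: [401.1, -293.6, 364.7]
tcp_rot: [3.089, -0.568, 0.001]
contact_force: [0.5, 0.3, 0.6]
opening: 0.469
```

Emit:
arm_command:
  series:
    - [[1.73, -3.35, 0.5], -0.108, 0]
    - [[2.08, -3.15, 0.5], 0.0, 0]
    - [[2.08, -3.15, 0.5], 0.0, 0]
    - [[2.08, -3.15, 0.5], 0.0, 0]
    - [[2.08, -3.15, 0.5], 0.0, 0]
    - [[2.08, -3.15, 0.5], 0.0, 0]
    - [[2.08, -3.15, 0.5], 0.0, 0]
    - [[2.08, -3.15, 0.5], 0.0, 0]

```text
clock: 2.23
tool_pos: [627.0, -93.0, 324.4]
tcp_rot: [3.115, -0.408, 0.0]
contact_force: [-0.9, -1.5, 1.1]
opening: 0.003
```

Run:
```python
from h import *
st();plan(654.3,-70,320,-15,3,0)
cv2.imwrite("pics/w1.png",cams.get_image("wrist")[:,:,::-1])
for t in ["axis","post","pocket"]:
    print(t,[(np.round(d["position"]).tolist(),round(d["confidence"],2)) for d in cams.landmark_of("wrist",t)[:3]])
st()
```

```text
2.23 [627.  -93.  324.4] -14.9 F [-0.9 -1.5  1.1] op 0.003
[[[0.68,-0.98,0.15],0.0,0],[[0.68,-0.98,0.15],0.0,0],[[0.68,-0.98,0.15],0.0,0]]
axis [([585.0, -75.0, 55.0], 0.85)]
post [([650.0, -96.0, 87.0], 0.94)]
pocket [([527.0, -64.0, 59.0], 0.71)]
2.43 [626.1 -93.7 323.9] -14.8 F [0.1 0.4 0.1] op 0.005
```

View pics/w1.png

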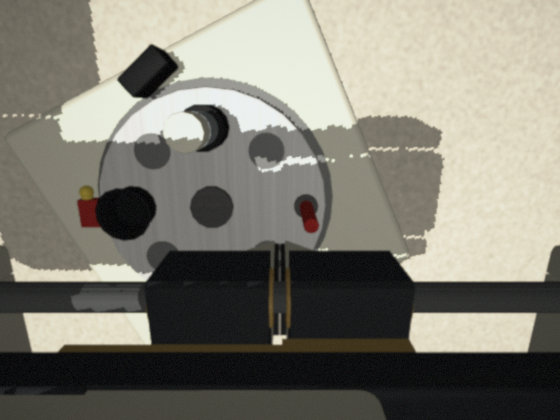

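Run:
```python
from h import *
K=cams.get_calibration("wrist");s,p,a=pose();print(K["T"].round(3),K["fx"])
# finger visible top corners at rows ~250 (tips) 
for dz in(178,140,112): 
  for uv in [(160,252),(400,252),(150,285),(410,285),(148,340)]:
    q=unproj("wrist",uv,p[2]-dz)-p;ex=np.array([np.cos(a),np.sin(a)]);ey=np.array([np.sin(a),-np.cos(a)]);print(dz,uv,(q[:2]@ex).round(1),(q[:2]@ey).round(1))
for n,uv,z in [("hub",(212,206),64),("pocketrim",(126,212),80),("posttop",(311,225),105),("postfoot",(306,203),58),("vcap",(183,131),122)]: print(n,unproj("wrist",uv,z).round(1))
```

```text
[[ 9.67000e-01 -2.44000e-01 -7.10000e-02  6.45837e+02]
 [-2.54000e-01 -9.30000e-01 -2.64000e-01 -2.08050e+01]
 [-2.00000e-03  2.73000e-01 -9.62000e-01  3.04629e+02]
 [ 0.00000e+00  0.00000e+00  0.00000e+00  1.00000e+00]] 340.8296399649936
178 (160, 252) -59.9 -6.2
178 (400, 252) 61.0 -6.4
178 (150, 285) -66.8 12.4
178 (410, 285) 67.9 12.0
178 (148, 340) -71.3 45.8
140 (160, 252) -45.4 -22.8
140 (400, 252) 46.5 -23.0
140 (150, 285) -50.7 -8.7
140 (410, 285) 51.8 -8.9
140 (148, 340) -54.1 16.7
112 (160, 252) -34.8 -35.0
112 (400, 252) 35.8 -35.2
112 (150, 285) -38.9 -24.2
112 (410, 285) 39.9 -24.4
112 (148, 340) -41.5 -4.7
hub [580.2 -74.4  64. ]
pocketrim [525.9 -59.8  80. ]
posttop [646.9 -92.4 105. ]
postfoot [647.5 -91.4  58. ]
vcap [593.8 -18.6 122. ]
```

Run:
```python
from h import *
crop("pics/w1.png","pics/w1c.png",220,220,345,300,6)
```

```text
(no output)
```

View pics/w1c.png

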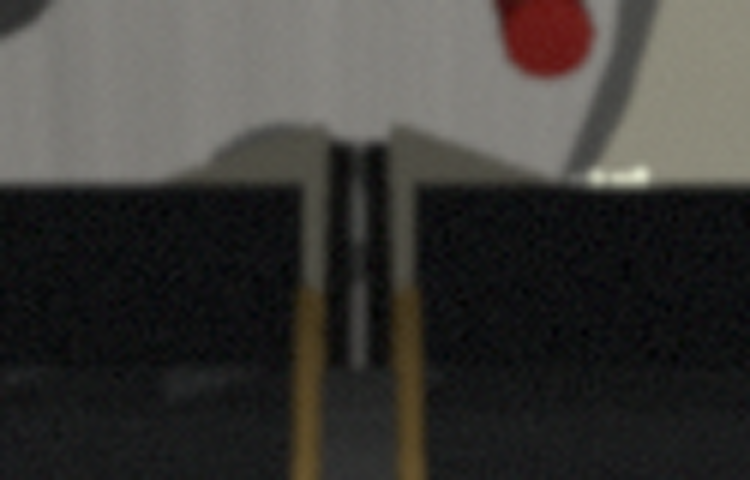

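Run:
```python
from h import *
plan(654.3,-69,320,-15,2,0);plan(654.3,-69,256,-15,3,0,np.array([654.3,-69,320]),np.radians(-15))
```

```text
[[[1.05,-1.56,0.2],0.001,0],[[1.04,-1.56,0.2],0.001,0]]
[[[0.0,0.0,2.13],-0.0,0],[[0.0,0.0,2.13],-0.0,0],[[0.0,0.0,2.13],-0.0,0]]
```

Emit:
arm_command:
  series:
    - [[1.05, -1.56, 0.2], 0, 0]
    - [[1.05, -1.56, 0.2], 0, 0]
    - [[0, 0, 2.1], 0, 0]
    - [[0, 0, 2.1], 0, 0]
    - [[0, 0, 2.1], 0, 0]
    - [[0, 0, 0], 0, 0]

```text
clock: 2.93
tool_pos: [652.2, -71.0, 253.7]
tcp_rot: [-3.114, 0.411, 0.012]
contact_force: [-0.5, -0.0, 0.1]
opening: 0.004
```

Run:
```python
from h import *
st()
cv2.imwrite("pics/w2.png",cams.get_image("wrist")[:,:,::-1])
st()
# arc rows: rotating CW by 4 deg at radius r with tangential offset
s,p,a=pose()
C=np.array([580.5,-76.5]);v=p[:2]-C
print("radius",np.linalg.norm(v),"ang",np.degrees(np.arctan2(v[1],v[0])))
for dd in (-2,-4,-6,3):
    d=np.radians(dd);Rm=np.array([[np.cos(d),-np.sin(d)],[np.sin(d),np.cos(d)]]);w=Rm@v-v
    ex=np.array([np.cos(a),np.sin(a)]);ey=np.array([np.sin(a),-np.cos(a)]);print(dd,(w@ex/10).round(3),(w@ey/10).round(3),-d)
```

```text
2.93 [652.2 -71.  253.7] -15.1 F [-0.5 -0.   0.1] op 0.004
2.98 [652.9 -71.  256. ] -15.0 F [-0.3 -0.1  0.5] op 0.007
radius 72.58854123485817 ang 4.3076052237571005
-2 0.08 0.24 0.03490658503988659
-4 0.151 0.484 0.06981317007977318
-6 0.214 0.729 0.10471975511965978
3 -0.135 -0.355 -0.05235987755982989
```

View pics/w2.png

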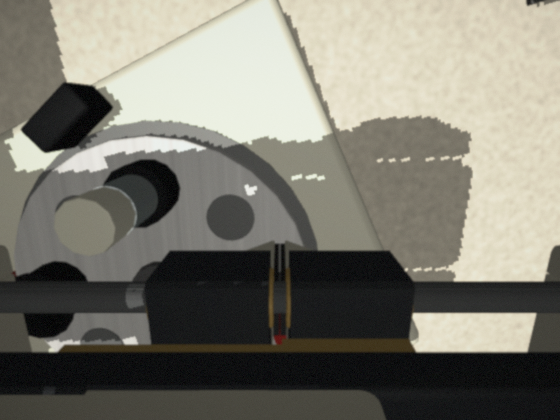

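Emit:
arm_command:
  series:
    - [[0, 0.3, 0], 0, 0]
    - [[0, 0.3, 0], 0, 0]
    - [[0, 0.2, 0], 0, 0]
    - [[0.05, 0.25, 0], 0.035, 0]
    - [[0.05, 0.25, 0], 0.035, 0]
    - [[0.05, 0.25, 0], 0.035, 0]
    - [[0.05, 0.25, 0], 0.035, 0]
    - [[0.05, 0.25, 0], 0.035, 0]

```text
clock: 3.65
tool_pos: [650.9, -90.0, 259.5]
tcp_rot: [-3.065, 0.682, -0.006]
contact_force: [2.4, 3.3, 0.6]
opening: 0.003
```

Emit:
arm_command:
  series:
    - [[0.05, 0.25, 0], 0.035, 0]
    - [[0.05, 0.25, 0], 0.035, 0]
    - [[0.05, 0.25, 0], 0.035, 0]
    - [[0.05, 0.25, 0], 0.035, 0]

```text
clock: 3.98
tool_pos: [647.9, -100.2, 259.4]
tcp_rot: [-3.011, 0.895, -0.006]
contact_force: [2.4, 0.6, 0.3]
opening: 0.001
```

Run:
```python
from h import *
st()
cv2.imwrite("pics/s3.png",cams.get_image("scene")[:,:,::-1])
crop("pics/s3.png","pics/s3c.png",205,175,360,295,5)
s,p,a=pose()
v=p[:2]-np.array([580.5,-76.5]);print(np.linalg.norm(v),np.degrees(np.arctan2(v[1],v[0])))
```

```text
3.98 [ 647.9 -100.2  259.4] -33.1 F [2.4 0.6 0.3] op 0.001
71.42284272799294 -19.77761390020017
```

View pics/s3c.png

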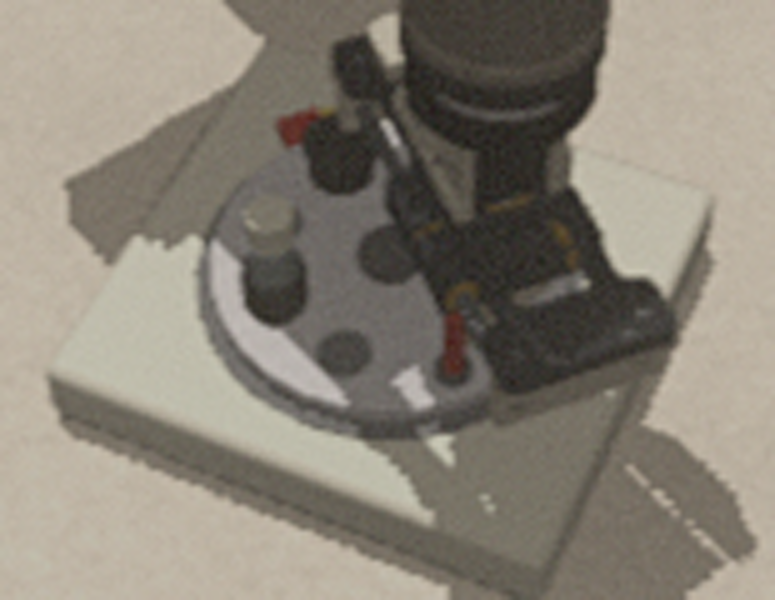

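Emit:
arm_command:
  series:
    - [[0.05, 0.25, 0.05], 0.035, 0]
    - [[0.05, 0.25, 0.05], 0.035, 0]
    - [[0.05, 0.25, 0.05], 0.035, 0]
    - [[0.05, 0.25, 0.05], 0.035, 0]
    - [[0.05, 0.25, 0], 0.035, 0]
    - [[0.05, 0.25, 0], 0.035, 0]
    - [[0.05, 0.25, 0], 0.035, 0]

```text
clock: 4.62
tool_pos: [639.1, -116.2, 256.7]
tcp_rot: [2.88, -1.255, 0.002]
contact_force: [0.5, 0.4, -1.0]
opening: 0.004
```

Run:
```python
from h import *
st()
cv2.imwrite("pics/s4.png",cams.get_image("scene")[:,:,::-1])
crop("pics/s4.png","pics/s4c.png",205,175,360,295,5)
s,p,a=pose()
v=p[:2]-np.array([580.5,-76.5]);print(np.linalg.norm(v),np.degrees(np.arctan2(v[1],v[0])))
st()
```

```text
4.62 [ 639.1 -116.2  256.7] -47.1 F [ 0.5  0.4 -1. ] op 0.004
70.87826823742792 -34.44225236032983
4.67 [ 639.  -116.6  256.8] -47.2 F [-0.9 -0.  -0.7] op 0.003
```

View pics/s4c.png

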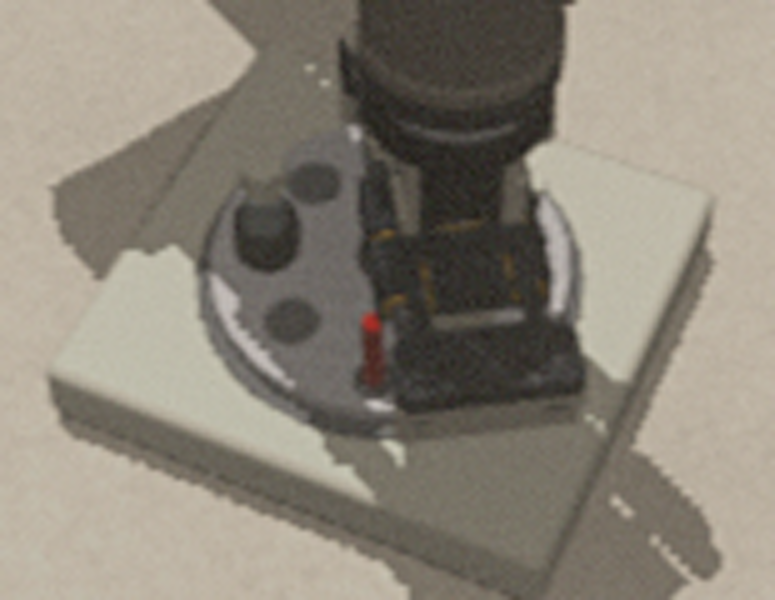

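Emit:
arm_command:
  series:
    - [[0.05, 0.25, 0], 0.035, 0]
    - [[0.05, 0.25, 0], 0.035, 0]
    - [[0.05, 0.25, 0], 0.035, 0]
    - [[0.05, 0.25, 0], 0.035, 0]
    - [[0.05, 0.25, 0], 0.035, 0]
    - [[0.02, 0.1, 0], 0.02, 0]
    - [[0, 0, 0], 0, 0]

```text
clock: 5.25
tool_pos: [630.2, -126.6, 256.3]
tcp_rot: [2.745, -1.528, 0.001]
contact_force: [0.4, 0.7, 0.1]
opening: 0.005
```

```bash
cat >> h.py <<'E'
def rel():
    s,p,a=pose();v=p[:2]-np.array([580.5,-76.5]);f=np.array(s["contact_force"])[:2]
    ex=np.array([np.cos(a),np.sin(a)]);ey=np.array([np.sin(a),-np.cos(a)])
    print("r",np.linalg.norm(v).round(1),"fingerang",np.degrees(np.arctan2(v[1],v[0])).round(2),"tool",np.degrees(a).round(1),"z",p[2].round(1),"Ftool",(f@ex).round(2),(f@ey).round(2),"t",round(s["clock"],2))
E
python3 - <<'E'
from h import *
rel();cams.get_image("side");rel();cams.get_image("side");rel()
E
```

```text
r 70.6 fingerang -45.19 tool -58.2 z 256.3 Ftool -0.37 -0.74 t 5.25
r 70.5 fingerang -45.07 tool -58.2 z 256.2 Ftool 0.44 -0.9 t 5.3
r 70.5 fingerang -44.98 tool -58.1 z 256.1 Ftool 0.06 0.29 t 5.35
```

Emit:
arm_command:
  series:
    - [[0.02, 0.12, 0], 0.017, 0]
    - [[0.02, 0.12, 0], 0.017, 0]
    - [[0.02, 0.12, 0], 0.017, 0]
    - [[0.02, 0.12, 0], 0.017, 0]
    - [[0, 0, 0], 0, 0]

```text
clock: 5.77
tool_pos: [626.8, -129.2, 255.8]
tcp_rot: [-2.689, 1.622, -0.002]
contact_force: [3.3, 2.2, -1.3]
opening: 0.004
```

```bash
python3 -c "
from h import *
rel()"
```

```text
r 70.1 fingerang -48.69 tool -62.2 z 255.8 Ftool -0.45 -3.91 t 5.77
```

Emit:
arm_command:
  series:
    - [[0.02, 0.1, 0], 0.012, 0]
    - [[0.02, 0.1, 0], 0.012, 0]
    - [[0, 0, 0], 0, 0]

```text
clock: 6.02
tool_pos: [625.0, -130.7, 255.8]
tcp_rot: [-2.671, 1.654, -0.001]
contact_force: [3.8, 2.1, -1.6]
opening: 0.003
```

```bash
python3 -c "
from h import *
rel()"
```

```text
r 70.1 fingerang -50.59 tool -63.5 z 255.8 Ftool -0.2 -4.3 t 6.02
```

Emit:
arm_command:
  series:
    - [[0.02, 0.1, 0], 0.012, 0]
    - [[0, 0, 0], 0, 0]

```text
clock: 6.18
tool_pos: [624.1, -131.4, 255.8]
tcp_rot: [2.661, -1.67, 0.0]
contact_force: [3.7, 1.6, -0.4]
opening: 0.007
```

Emit:
arm_command:
  series:
    - [[0.02, 0.1, 0], 0.012, 0]
    - [[0, 0, 0], 0, 0]

```text
clock: 6.35
tool_pos: [623.2, -132.0, 255.8]
tcp_rot: [2.651, -1.686, 0.0]
contact_force: [3.8, 1.2, -0.5]
opening: 0.005
```

```bash
python3 -c "
from h import *
rel()"
```

```text
r 70.1 fingerang -52.41 tool -64.9 z 255.8 Ftool 0.52 -3.97 t 6.35
```

Emit:
arm_command:
  series:
    - [[0.02, 0.1, 0], 0.012, 0]
    - [[0, 0, 0], 0, 0]

```text
clock: 6.52
tool_pos: [622.6, -132.6, 255.8]
tcp_rot: [-2.64, 1.702, -0.001]
contact_force: [3.7, 2.3, -1.2]
opening: 0.006
```

Emit:
arm_command:
  series:
    - [[0.02, 0.1, 0], 0.012, 0]
    - [[0, 0, 0], 0, 0]

```text
clock: 6.68
tool_pos: [621.9, -133.0, 255.8]
tcp_rot: [-2.63, 1.717, -0.002]
contact_force: [4.4, 2.8, -1.8]
opening: 0.006
```

```bash
python3 -c "
from h import *
rel()"
```

```text
r 70.1 fingerang -53.76 tool -66.3 z 255.8 Ftool -0.77 -5.17 t 6.68
```

Emit:
arm_command:
  series:
    - [[0.02, 0.1, 0], 0.01, 0]
    - [[0, 0, 0], 0, 0]

```text
clock: 6.85
tool_pos: [621.2, -133.5, 255.9]
tcp_rot: [-2.621, 1.73, -0.002]
contact_force: [7.4, 2.7, -1.7]
opening: 0.007
```

Emit:
arm_command:
  series:
    - [[0.02, 0.1, 0], 0.01, 0]
    - [[0, 0, 0], 0, 0]

```text
clock: 7.02
tool_pos: [620.5, -134.0, 255.9]
tcp_rot: [-2.612, 1.743, -0.003]
contact_force: [6.9, 3.9, -1.5]
opening: 0.001
```

```bash
python3 -c "
from h import *
rel()"
```

```text
r 70.1 fingerang -55.15 tool -67.4 z 255.9 Ftool -0.98 -7.86 t 7.02
```

Emit:
arm_command:
  series:
    - [[0.02, 0.1, 0], 0.01, 0]
    - [[0, 0, 0], 0, 0]

```text
clock: 7.18
tool_pos: [619.8, -134.4, 255.9]
tcp_rot: [-2.603, 1.756, -0.003]
contact_force: [7.3, 5.0, -2.6]
opening: 0.007
```

Emit:
arm_command:
  series:
    - [[0, 0.05, 0], 0, 0]
    - [[0, 0, 0], 0, 0]

```text
clock: 7.35
tool_pos: [619.5, -134.5, 255.9]
tcp_rot: [-2.603, 1.755, -0.004]
contact_force: [9.1, 4.5, -2.7]
opening: 0.005
```

```bash
python3 -c "
from h import *
rel()"
```

```text
r 69.9 fingerang -56.09 tool -68.0 z 255.9 Ftool -0.74 -10.15 t 7.35
```

Emit:
arm_command:
  series:
    - [[0, 0.05, 0], 0, 0]
    - [[0, 0, 0], 0, 0]
    - [[0, 0, 0], 0, 0]

```text
clock: 7.6
tool_pos: [619.2, -134.6, 255.9]
tcp_rot: [-2.603, 1.755, -0.005]
contact_force: [8.6, 4.6, -2.7]
opening: 0.005
```

Emit:
arm_command:
  series:
    - [[0, 0.05, 0], 0, 0]
    - [[0, 0, 0], 0, 0]
    - [[0, 0, 0], 0, 0]

```text
clock: 7.85
tool_pos: [619.0, -134.7, 256.0]
tcp_rot: [-2.602, 1.754, -0.005]
contact_force: [9.1, 5.6, -3.5]
opening: 0.004
```

```bash
python3 -c "
from h import *
rel();
cv2.imwrite('pics/d5.png',cams.get_image('side')[:,:,::-1]);rel()
crop('pics/d5.png','pics/d5c.png',195,155,330,255,5)
"
```

```text
r 69.8 fingerang -56.54 tool -68.0 z 256.0 Ftool -1.76 -10.52 t 7.85
r 69.8 fingerang -56.53 tool -68.0 z 256.0 Ftool -0.81 -12.26 t 7.9
```

View pics/d5c.png

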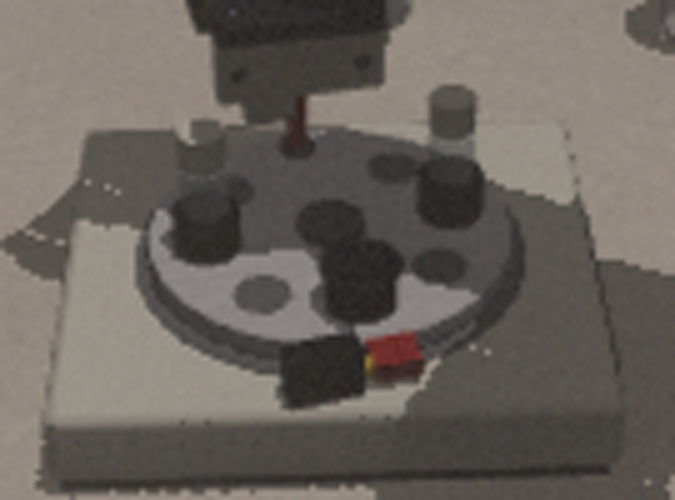

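Emit:
arm_command:
  series:
    - [[0, -0.3, 0], 0, 0]
    - [[0, -0.6, 0], 0, 0]
    - [[0, -0.8, 0], 0, 0]
    - [[0, 0, -2.0], 0, 0]
    - [[0, 0, -2.0], 0, 0]
    - [[0, 0, -2.0], 0, 0]
    - [[0, 0, 0], 0, 0]

```text
clock: 8.48
tool_pos: [634.2, -129.5, 319.9]
tcp_rot: [-2.604, 1.756, -0.009]
contact_force: [1.2, -0.3, -0.1]
opening: -0.001
```

```bash
python3 -c "
from h import *
st()
plan(592,-151,316,-60,3,0)
cv2.imwrite('pics/w6.png',cams.get_image('wrist')[:,:,::-1])
for c in ['scene','side','wrist']:
    cams.get_image(c)
    for t in ['post','pocket','axis']: print(c,t,[(np.round(d['position']).tolist(),round(d['confidence'],2)) for d in cams.landmark_of(c,t)[:3]])
"
```

```text
8.48 [ 634.2 -129.5  319.9] -68.0 F [ 1.2 -0.3 -0.1] op -0.001
[[[0.14,1.57,0.13],-0.046,0],[[0.06,1.58,0.13],-0.046,0],[[-0.01,1.58,0.13],-0.046,0]]
scene post [([618.0, -141.0, 91.0], 0.93)]
scene pocket []
scene axis [([576.0, -82.0, 2.0], 0.28)]
side post [([616.0, -139.0, 86.0], 0.58)]
side pocket [([550.0, -25.0, 58.0], 0.71)]
side axis [([579.0, -79.0, 57.0], 0.62)]
wrist post []
wrist pocket [([555.0, -27.0, 60.0], 0.63)]
wrist axis [([584.0, -77.0, 58.0], 0.95)]
```

View pics/w6.png

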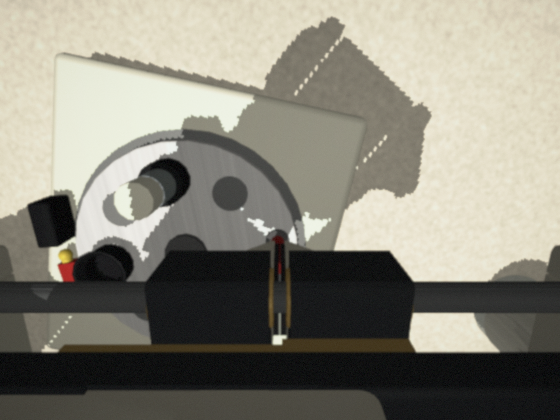

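Emit:
arm_command:
  series:
    - [[0.14, 1.57, 0.1], -0.046, 0]
    - [[0.06, 1.58, 0.1], -0.046, 0]
    - [[0, 1.58, 0.1], -0.046, 0]
    - [[0, 0, 2.0], 0, 0]
    - [[0, 0, 2.0], 0, 0]
    - [[0, 0, 2.0], 0, 0]
    - [[0, 0, 0], 0, 0]

```text
clock: 9.72
tool_pos: [590.1, -150.3, 249.0]
tcp_rot: [2.719, -1.572, -0.011]
contact_force: [-1.2, 0.1, -1.5]
opening: 0.0
```

```bash
python3 -c "
from h import *
st();rel()
cv2.imwrite('pics/s7.png',cams.get_image('scene')[:,:,::-1])
crop('pics/s7.png','pics/s7c.png',205,175,360,295,5)
"
```

```text
9.72 [ 590.1 -150.3  249. ] -60.1 F [-1.2  0.1 -1.5] op 0.0
r 74.4 fingerang -82.57 tool -60.1 z 249.0 Ftool -0.74 1.01 t 9.72
```

View pics/s7c.png

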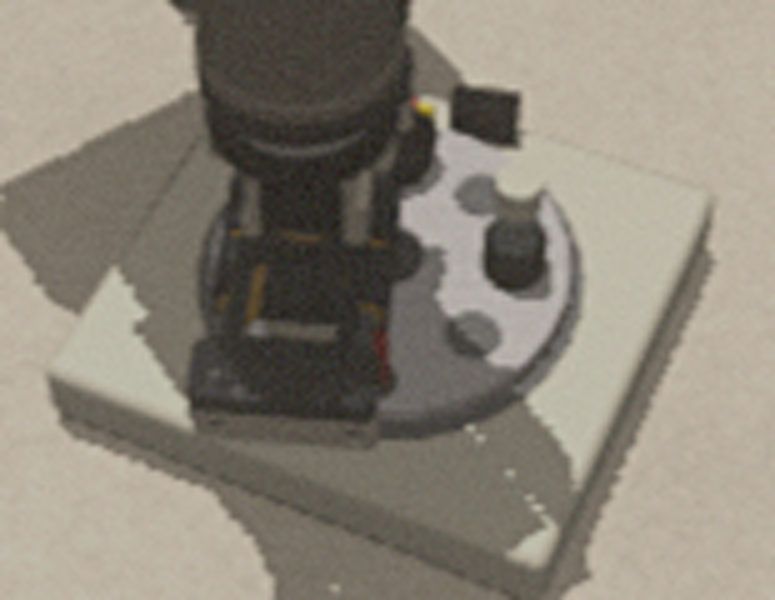

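Emit:
arm_command:
  series:
    - [[0, -0.3, -0.1], 0, 0]
    - [[0, -0.3, -0.2], 0, 0]
    - [[0.05, -0.3, -0.2], 0, 0]
    - [[0.05, -0.25, -0.1], -0.02, 0]
    - [[0.05, -0.25, 0], -0.035, 0]
    - [[0.05, -0.25, 0], -0.035, 0]
    - [[0.05, -0.25, 0], -0.035, 0]
    - [[0.05, -0.25, 0], -0.035, 0]

```text
clock: 10.43
tool_pos: [611.3, -142.1, 259.6]
tcp_rot: [2.838, -1.345, 0.001]
contact_force: [-3.4, -2.1, 1.4]
opening: 0.003
```

```bash
python3 -c "
from h import *
rel()"
```

```text
r 72.4 fingerang -64.87 tool -50.7 z 259.6 Ftool -0.51 3.94 t 10.43
```

Emit:
arm_command:
  series:
    - [[0.05, -0.25, 0], -0.035, 0]
    - [[0.05, -0.25, 0], -0.035, 0]
    - [[0.05, -0.25, 0], -0.035, 0]
    - [[0.05, -0.25, 0], -0.035, 0]
    - [[0.05, -0.25, 0], -0.035, 0]
    - [[0.05, -0.25, 0], -0.035, 0]

```text
clock: 10.93
tool_pos: [624.4, -133.6, 259.6]
tcp_rot: [2.964, -1.04, 0.002]
contact_force: [-0.9, -0.9, 0.1]
opening: 0.004
```

```bash
python3 -c "
from h import *
rel();st()"
```

```text
r 72.0 fingerang -52.41 tool -38.7 z 259.6 Ftool -0.15 1.29 t 10.93
10.93 [ 624.4 -133.6  259.6] -38.7 F [-0.9 -0.9  0.1] op 0.004
```

Emit:
arm_command:
  series:
    - [[0.04, -0.25, 0.02], -0.035, 0]
    - [[0.04, -0.25, 0.02], -0.035, 0]
    - [[0.04, -0.25, 0.02], -0.035, 0]
    - [[0.04, -0.25, 0.02], -0.035, 0]
    - [[0.04, -0.25, 0], -0.035, 0]
    - [[0.04, -0.25, 0], -0.035, 0]
    - [[0.04, -0.25, 0], -0.035, 0]
    - [[0.04, -0.25, 0], -0.035, 0]

```text
clock: 11.6
tool_pos: [637.7, -118.0, 258.8]
tcp_rot: [3.08, -0.616, 0.002]
contact_force: [-0.3, 0.2, -0.2]
opening: 0.008
```

```bash
python3 -c "
from h import *
rel();cv2.imwrite('pics/s8.png',cams.get_image('scene')[:,:,::-1])
crop('pics/s8.png','pics/s8c.png',205,175,360,295,5)
for t in ['post','pocket','axis']: print(t,[(np.round(d['position']).tolist(),round(d['confidence'],2)) for d in cams.landmark_of('scene',t)[:3]])
"
```

```text
r 70.7 fingerang -35.95 tool -22.6 z 258.8 Ftool -0.38 -0.1 t 11.6
post []
pocket [([615.0, -387.0, -2.0], 0.73), ([525.0, -61.0, 62.0], 0.72), ([579.0, -80.0, 0.0], 0.26)]
axis [([581.0, -76.0, 56.0], 0.92)]
```

View pics/s8c.png

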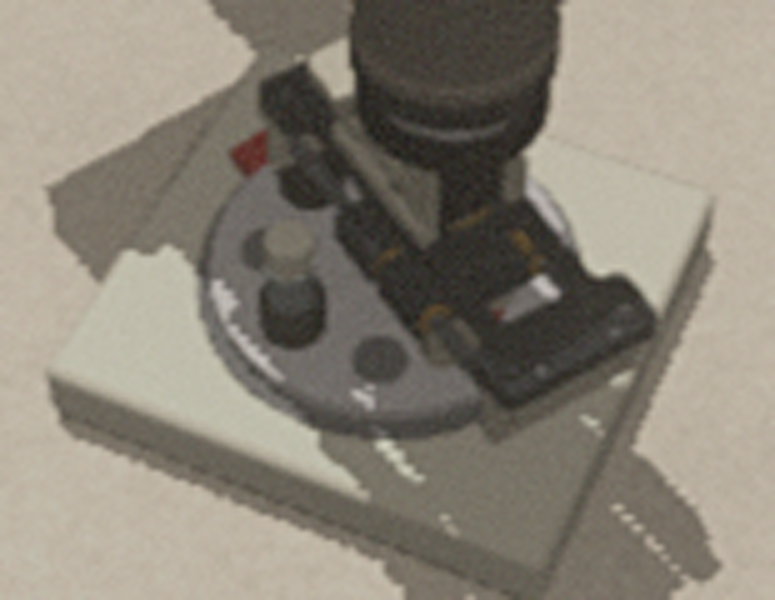

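Emit:
arm_command:
  series:
    - [[0.05, -0.25, 0], -0.035, 0]
    - [[0.05, -0.25, 0], -0.035, 0]
    - [[0.05, -0.25, 0], -0.035, 0]
    - [[0.05, -0.25, 0], -0.035, 0]
    - [[0.05, -0.25, 0], -0.035, 0]
    - [[0.05, -0.25, 0], -0.035, 0]
    - [[0.05, -0.25, 0], -0.035, 0]
    - [[0.05, -0.25, 0], -0.035, 0]

```text
clock: 12.47
tool_pos: [646.5, -101.0, 258.2]
tcp_rot: [3.134, -0.184, 0.0]
contact_force: [-1.1, -3.5, 0.3]
opening: 0.004
```

```bash
python3 -c "
from h import *
rel()"
```

```text
r 70.4 fingerang -20.4 tool -6.7 z 258.2 Ftool -0.72 3.57 t 12.47
```

Emit:
arm_command:
  series:
    - [[0.05, -0.25, 0], -0.035, 0]
    - [[0.05, -0.25, 0], -0.035, 0]
    - [[0.05, -0.25, 0], -0.035, 0]
    - [[0.05, -0.25, 0], -0.035, 0]
    - [[0.05, -0.25, 0], -0.035, 0]
    - [[0.05, -0.25, 0], -0.035, 0]
    - [[0.05, -0.25, 0], -0.035, 0]
    - [[0.05, -0.25, 0], -0.035, 0]

```text
clock: 13.13
tool_pos: [650.5, -80.5, 258.2]
tcp_rot: [3.131, 0.255, 0.001]
contact_force: [-0.4, 0.3, -0.1]
opening: 0.004
```

```bash
python3 -c "
from h import *
rel()"
```

```text
r 70.2 fingerang -3.27 tool 9.3 z 258.2 Ftool -0.33 -0.35 t 13.13
```

```bash
python3 -c "
from h import *
cv2.imwrite('pics/s9.png',cams.get_image('scene')[:,:,::-1])
crop('pics/s9.png','pics/s9c.png',205,175,360,295,5)
for t in ['post','pocket','axis']: print(t,[(np.round(d['position']).tolist(),round(d['confidence'],2)) for d in cams.landmark_of('scene',t)[:3]])
"
```

```text
post [([649.0, -70.0, 88.0], 0.98)]
pocket [([523.0, -84.0, 62.0], 0.92)]
axis [([580.0, -75.0, 57.0], 0.68)]
```

View pics/s9c.png

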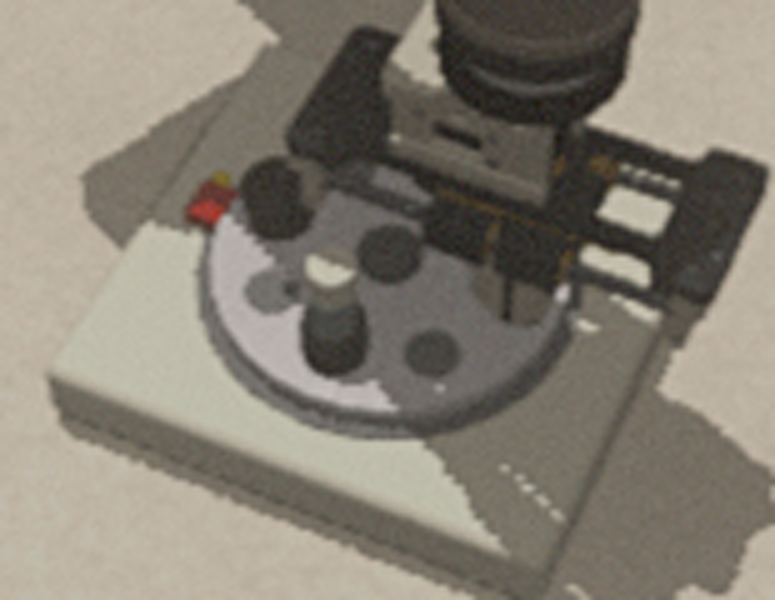

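Emit:
arm_command:
  series:
    - [[0.06, -0.25, 0], -0.035, 0]
    - [[0.06, -0.25, 0], -0.035, 0]
    - [[0.06, -0.25, 0], -0.035, 0]
    - [[0.06, -0.25, 0], -0.035, 0]

```text
clock: 13.67
tool_pos: [650.6, -70.1, 258.0]
tcp_rot: [3.106, 0.473, 0.0]
contact_force: [0.1, -0.5, 0.0]
opening: 0.007
```

```bash
python3 -c "
from h import *
rel();cv2.imwrite('pics/s10.png',cams.get_image('scene')[:,:,::-1])
for c in ['scene','side']:
  if c=='side': cams.get_image(c)
  for t in ['pocket','post']: print(t,[(np.round(d['position']).tolist(),round(d['confidence'],2)) for d in cams.landmark_of(c,t)[:3]])
"
```

```text
r 70.4 fingerang 5.22 tool 17.3 z 258.0 Ftool -0.02 0.54 t 13.67
pocket [([530.0, -106.0, 64.0], 0.83)]
post [([642.0, -45.0, 89.0], 0.84)]
pocket [([529.0, -105.0, 61.0], 0.87), ([642.0, -42.0, 84.0], 0.49)]
post [([642.0, -41.0, 87.0], 0.64)]
```

Emit:
arm_command:
  series:
    - [[0.06, -0.25, 0], -0.035, 0]
    - [[0.06, -0.25, 0], -0.035, 0]
    - [[0.06, -0.25, 0], -0.035, 0]
    - [[0.06, -0.25, 0], -0.035, 0]
    - [[0.05, -0.25, 0], -0.035, 0]
    - [[0.05, -0.25, 0], -0.035, 0]
    - [[0.05, -0.25, 0], -0.035, 0]
    - [[0.05, -0.25, 0], -0.035, 0]

```text
clock: 14.63
tool_pos: [646.8, -50.8, 258.1]
tcp_rot: [3.007, 0.902, 0.002]
contact_force: [1.4, -3.8, -1.4]
opening: 0.005
```

Emit:
arm_command:
  series:
    - [[0.05, -0.25, 0], -0.035, 0]
    - [[0.05, -0.25, 0], -0.035, 0]
    - [[0.05, -0.25, 0], -0.035, 0]
    - [[0.05, -0.25, 0], -0.035, 0]
    - [[0.05, -0.25, 0], -0.035, 0]
    - [[0.05, -0.25, 0], -0.035, 0]
    - [[0, 0, 0], 0, 0]

```text
clock: 15.22
tool_pos: [639.5, -36.7, 258.0]
tcp_rot: [2.897, 1.212, 0.0]
contact_force: [0.9, -1.7, -1.1]
opening: 0.005
```

```bash
python3 -c "
from h import *
rel();cv2.imwrite('pics/s11.png',cams.get_image('scene')[:,:,::-1])
for t in ['pocket','post']: print(t,[(np.round(d['position']).tolist(),round(d['confidence'],2)) for d in cams.landmark_of('scene',t)[:3]])
"
```

```text
r 71.2 fingerang 34.0 tool 45.4 z 258.0 Ftool -0.58 1.79 t 15.22
pocket [([538.0, -118.0, 62.0], 0.71)]
post [([633.0, -28.0, 92.0], 0.76), ([538.0, -114.0, 63.0], 0.24)]
```

Emit:
arm_command:
  series:
    - [[0.02, -0.12, 0], -0.017, 0]
    - [[0.02, -0.12, 0], -0.017, 0]
    - [[0.02, -0.12, 0], -0.017, 0]
    - [[0.02, -0.12, 0], -0.017, 0]
    - [[0.02, -0.12, 0], -0.017, 0]
    - [[0.02, -0.12, 0], -0.017, 0]
    - [[0, 0, 0], 0, 0]

```text
clock: 15.95
tool_pos: [634.8, -30.3, 257.9]
tcp_rot: [-2.831, -1.36, 0.001]
contact_force: [-0.1, -0.9, -0.7]
opening: 0.007
```

```bash
python3 -c "
from h import *
rel();cv2.imwrite('pics/s12.png',cams.get_image('scene')[:,:,::-1])
for t in ['pocket','post']: print(t,[(np.round(d['position']).tolist(),round(d['confidence'],2)) for d in cams.landmark_of('scene',t)[:3]])
rel()"
```

```text
r 71.3 fingerang 40.43 tool 51.3 z 257.9 Ftool -0.8 0.52 t 15.95
pocket [([546.0, -119.0, 63.0], 0.93)]
post [([625.0, -26.0, 88.0], 0.69)]
r 71.3 fingerang 40.25 tool 51.2 z 257.9 Ftool -0.16 -0.33 t 16.1
```

Near the saddle; a little further.

Emit:
arm_command:
  series:
    - [[0.02, -0.12, 0], -0.017, 0]
    - [[0.02, -0.12, 0], -0.017, 0]
    - [[0.02, -0.12, 0], -0.017, 0]
    - [[0, 0, 0], 0, 0]
    - [[0, 0, 0], 0, 0]

```text
clock: 16.52
tool_pos: [632.4, -27.8, 257.9]
tcp_rot: [-2.797, -1.43, 0.0]
contact_force: [0.3, 0.3, 0.5]
opening: 0.003
```

```bash
python3 -c "
from h import *
rel();cv2.imwrite('pics/s13.png',cams.get_image('scene')[:,:,::-1])
for t in ['pocket','post']: print(t,[(np.round(d['position']).tolist(),round(d['confidence'],2)) for d in cams.landmark_of('scene',t)[:3]])
rel()"
```

```text
r 71.1 fingerang 43.15 tool 54.2 z 257.9 Ftool 0.47 0.08 t 16.52
pocket [([544.0, -122.0, 64.0], 0.7)]
post [([622.0, -24.0, 91.0], 0.73)]
r 71.1 fingerang 43.03 tool 54.1 z 257.9 Ftool -0.39 0.5 t 16.67
```

Emit:
arm_command:
  series:
    - [[0.02, -0.12, 0], -0.017, 0]
    - [[0.02, -0.12, 0], -0.017, 0]
    - [[0.02, -0.12, 0], -0.017, 0]
    - [[0, 0, 0], 0, 0]
    - [[0, 0, 0], 0, 0]

```text
clock: 17.08
tool_pos: [629.8, -25.3, 257.9]
tcp_rot: [2.76, 1.501, -0.0]
contact_force: [-0.1, 0.4, 1.0]
opening: 0.004
```

```bash
python3 -c "
from h import *
rel();cv2.imwrite('pics/s14.png',cams.get_image('scene')[:,:,::-1])
for t in ['pocket','post']: print(t,[(np.round(d['position']).tolist(),round(d['confidence'],2)) for d in cams.landmark_of('scene',t)[:3]])
rel()"
```

```text
r 71.1 fingerang 46.05 tool 57.1 z 257.9 Ftool 0.32 -0.27 t 17.08
pocket [([564.0, -134.0, 63.0], 0.61)]
post [([603.0, -8.0, 90.0], 0.64)]
r 71.1 fingerang 45.95 tool 57.1 z 257.9 Ftool 0.38 -0.44 t 17.23
```

Emit:
arm_command:
  series:
    - [[0, 0.8, 0], 0, 0]
    - [[0, 0.8, 0], 0, 0]
    - [[0, 0, -3], 0, 0]
    - [[0, 0, -3], 0, 0]
    - [[0, 0, -4], 0, 0]
    - [[0, 0, -4], 0, 0]
    - [[0, 0, 0], 0, 8]
    - [[0, 0, 0], 0, 8]

```text
clock: 17.9
tool_pos: [644.0, -34.7, 401.2]
tcp_rot: [2.756, 1.498, 0.008]
contact_force: [0.2, -0.4, -1.5]
opening: 0.105
```

```bash
python3 -c "
from h import *
st()
for c in ['scene','side','wrist']:
    im=cams.get_image(c);cv2.imwrite('pics/e_%s.png'%c,im[:,:,::-1])
    for t in ['pocket','post','axis','vial_mid']: print(c,t,[(np.round(d['position']).tolist(),round(d['confidence'],2)) for d in cams.landmark_of(c,t)[:3]])
np.save('Kw.npy',cams.get_calibration('wrist')['T'])
crop('pics/e_scene.png','pics/e_sc.png',205,175,360,295,5)
st()
"
```

```text
17.9 [644.  -34.7 401.2] 57.0 F [ 0.2 -0.4 -1.5] op 0.105
scene pocket [([566.0, -132.0, 62.0], 0.7)]
scene post [([598.0, -13.0, 90.0], 0.67)]
scene axis [([581.0, -78.0, 59.0], 0.86), ([595.0, 355.0, 35.0], 0.41)]
scene vial_mid [([511.0, 345.0, 33.0], 0.53)]
side pocket [([561.0, -132.0, 58.0], 0.67)]
side post [([599.0, -6.0, 86.0], 0.73), ([425.0, 341.0, 36.0], 0.56)]
side axis [([578.0, -79.0, 55.0], 0.56)]
side vial_mid [([513.0, 350.0, 41.0], 0.58)]
wrist pocket [([569.0, -130.0, 60.0], 0.81)]
wrist post [([599.0, -11.0, 89.0], 0.57)]
wrist axis []
wrist vial_mid [([599.0, -8.0, 87.0], 0.28)]
18.65 [643.3 -34.1 397.9] 57.1 F [ 0.1  0.1 -0.1] op 0.754
```

View pics/e_sc.png

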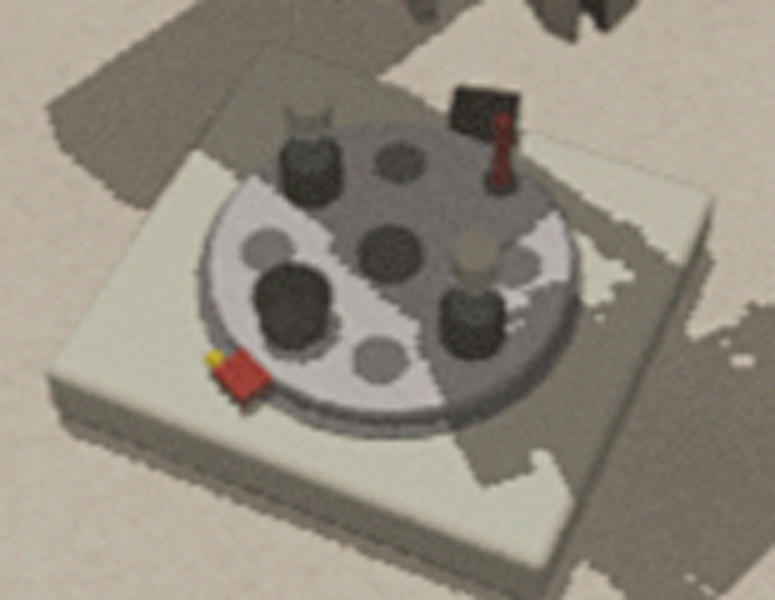

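View pics/e_wrist.png

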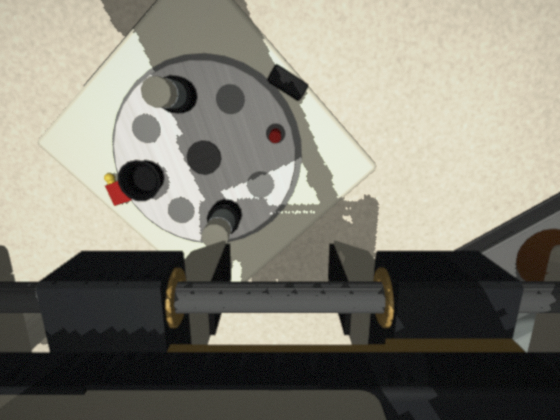

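```bash
python3 -c "
from h import *
K=cams.get_calibration('wrist')
print('pocket rim',unproj('wrist',(141,180),80).round(1),'inner floor?',unproj('wrist',(146,180),61).round(1),'hub',unproj('wrist',(204,157),64).round(1),'post',unproj('wrist',(276,132),105).round(1))
for n,x,y,z in [('rim',292,290,80),('post',505,118,105),('hub',390,248,64)]: print(n,unproj('scene',(x/5+205,y/5+175),z).round(1))
st();plan(512,290,320,75,10,6,nturn=5)
"
```

```text
pocket rim [ 566.7 -128.7   80. ] inner floor? [ 568.3 -133.4   61. ] hub [580.5 -73.5  64. ] post [595.6  -3.7 105. ]
rim [ 564.2 -130.3   80. ]
post [598.1  -7.9 105. ]
hub [579.8 -75.4  64. ]
18.65 [643.3 -34.1 397.9] 57.1 F [ 0.1  0.1 -0.1] op 0.754
[[[2.01,-2.86,0.78],-0.063,6],[[2.18,-2.73,0.78],-0.063,6],[[2.35,-2.59,0.78],-0.063,6],[[2.51,-2.44,0.78],-0.063,6],[[2.65,-2.28,0.78],-0.063,6],[[2.79,-2.11,0.78],0.0,6],[[2.79,-2.11,0.78],0.0,6],[[2.79,-2.11,0.78],0.0,6]]
[[[2.79,-2.11,0.78],0.0,6],[[2.79,-2.11,0.78],0.0,6]]
```

```bash
python3 -c "
from h import *
plan(585,325,340,75,9,6,nturn=5)
"
```

```text
[[[3.0,-2.71,0.64],-0.063,6],[[3.16,-2.52,0.64],-0.063,6],[[3.31,-2.32,0.64],-0.063,6],[[3.45,-2.11,0.64],-0.063,6],[[3.58,-1.89,0.64],-0.063,6],[[3.69,-1.66,0.64],0.0,6],[[3.69,-1.66,0.64],0.0,6],[[3.69,-1.66,0.64],0.0,6]]
[[[3.69,-1.66,0.64],0.0,6]]
```

Emit:
arm_command:
  series:
    - [[3.0, -2.71, 0.64], -0.063, 6]
    - [[3.16, -2.52, 0.64], -0.063, 6]
    - [[3.31, -2.32, 0.64], -0.063, 6]
    - [[3.45, -2.11, 0.64], -0.063, 6]
    - [[3.58, -1.89, 0.64], -0.063, 6]
    - [[3.69, -1.66, 0.64], 0, 6]
    - [[3.69, -1.66, 0.64], 0, 6]
    - [[3.69, -1.66, 0.64], 0, 6]

```text
clock: 19.32
tool_pos: [590.4, 287.1, 346.6]
tcp_rot: [2.49, 1.915, 0.001]
contact_force: [1.5, -0.3, -0.2]
opening: 0.655
```

Emit:
arm_command:
  series:
    - [[3.69, -1.66, 0.64], 0, 6]
    - [[0, 0, 0], 0, 6]
    - [[0, 0, 0], 0, 6]

```text
clock: 19.57
tool_pos: [583.4, 327.5, 339.5]
tcp_rot: [-2.486, -1.92, 0.002]
contact_force: [1.1, -0.2, -0.2]
opening: 0.651
```

```bash
python3 -c "
from h import *
st()
im=cams.get_image('wrist');cv2.imwrite('pics/v1.png',im[:,:,::-1])
for t in ['vial_mid','vial_b_mid']: print(t,[(np.round(d['position']).tolist(),round(d['confidence'],2)) for d in cams.landmark_of('wrist',t)[:4]])
st()
"
```

```text
19.57 [583.4 327.5 339.5] 75.4 F [ 1.1 -0.2 -0.2] op 0.651
vial_mid [([513.0, 347.0, 35.0], 0.56)]
vial_b_mid [([599.0, 360.0, 36.0], 0.87)]
19.72 [584.9 324.1 340.6] 75.1 F [ 1.3 -1.9  0.3] op 0.653
```

View pics/v1.png

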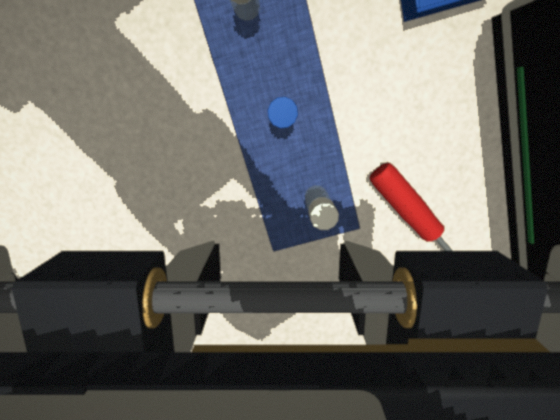

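```bash
python3 -c "
from h import *
st();K=cams.get_calibration('wrist')
im=cams.get_image('wrist')
h=cv2.cvtColor(im,cv2.COLOR_RGB2HSV);m=((h[...,0]>100)&(h[...,0]<125)&(h[...,1]>150)&(h[...,2]>130)).astype(np.uint8)
n,l,s,c=cv2.connectedComponentsWithStats(m)
for i in range(1,n):
    if s[i,4]>100: print(s[i],c[i],unproj('wrist',c[i],70,K).round(1))
st()
"
```

```text
19.72 [584.9 324.1 340.6] 75.1 F [ 1.3 -1.9  0.3] op 0.653
[271  93  30  31 736] [285.69972826 107.94972826] [515.2 349.5  70. ]
19.77 [585.1 323.7 340.7] 75.0 F [ 0.5 -0.1 -0.4] op 0.655
```

```bash
python3 -c "
from h import *
plan(514.5,348.5,285,75,4,6)
"
```

```text
[[[0.14,-1.86,1.39],0.0,6],[[0.14,-1.86,1.39],0.0,6],[[0.14,-1.86,1.39],0.0,6],[[0.14,-1.86,1.39],0.0,6]]
```

Emit:
arm_command:
  series:
    - [[0.14, -1.86, 1.4], 0, 6]
    - [[0.14, -1.86, 1.4], 0, 6]
    - [[0.14, -1.86, 1.4], 0, 6]
    - [[0.14, -1.86, 1.4], 0, 6]
    - [[0, 0, 0], 0, 6]
    - [[0, 0, 0], 0, 6]

```text
clock: 20.27
tool_pos: [514.2, 348.8, 284.4]
tcp_rot: [2.491, 1.914, -0.001]
contact_force: [1.1, -0.3, 1.2]
opening: 0.652
```

```bash
python3 -c "
from h import *
st()
im=cams.get_image('wrist');cv2.imwrite('pics/v2.png',im[:,:,::-1])
im=cams.get_image('side');cv2.imwrite('pics/v2s.png',im[:,:,::-1])
crop('pics/v2s.png','pics/v2sc.png',160,260,360,410,4)
st()
"
```

```text
20.27 [514.2 348.8 284.4] 75.1 F [ 1.1 -0.3  1.2] op 0.652
20.37 [515.4 348.8 285.5] 75.0 F [0.5 0.4 0.2] op 0.654
```

View pics/v2.png

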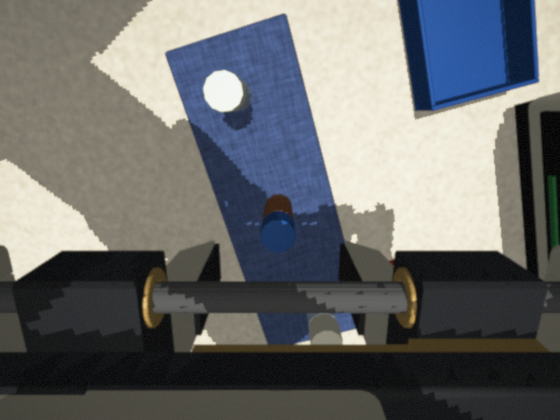

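View pics/v2sc.png

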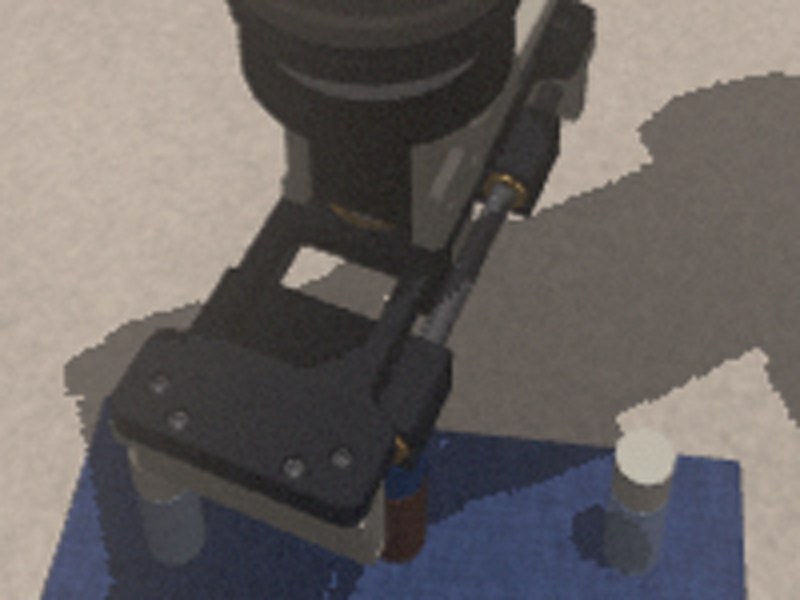

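```bash
python3 -c "
from h import *
st();K=cams.get_calibration('wrist')
print(unproj('wrist',(278,231),70,K).round(1))
crop('pics/v2.png','pics/v2c.png',220,170,340,260,6)
c=np.array([514.5,347.5])
for a in np.linspace(0,2*np.pi,9)[:-1]: print(proj('wrist',[515+11*np.cos(a),348.5+11*np.sin(a),70],K).round(0),end='')
"
```

```text
20.37 [515.4 348.8 285.5] 75.0 F [0.5 0.4 0.2] op 0.654
[514.8 350.7  70. ]
[279. 248.][290. 241.][292. 228.][284. 217.][270. 216.][259. 224.][257. 237.][266. 247.]
```

View pics/v2c.png

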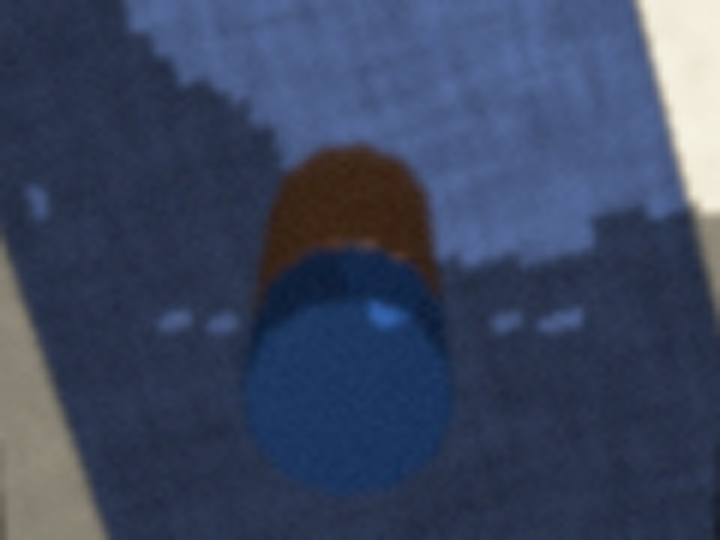

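Emit:
arm_command:
  series:
    - [[0, 0.1, 2.5], 0, 6]
    - [[0, 0, 2.5], 0, 6]
    - [[0, 0, 1.5], 0, 6]
    - [[0, 0, 0.6], 0, 6]
    - [[0, 0, 0], 0, 6]
    - [[0, 0, 0], 0, 0]
    - [[0, 0, 0], 0, 0]
    - [[0, 0, 0], 0, 0]

```text
clock: 21.03
tool_pos: [515.6, 349.5, 214.8]
tcp_rot: [2.49, 1.914, 0.004]
contact_force: [0.6, 0.7, -0.1]
opening: 0.486
```

Emit:
arm_command:
  series:
    - [[0, 0, 0], 0, 0]
    - [[0, 0, 0], 0, 0]
    - [[0, 0, 0], 0, 0]
    - [[0, 0, 0], 0, 0]

```text
clock: 21.37
tool_pos: [515.0, 349.5, 213.6]
tcp_rot: [2.49, 1.915, 0.001]
contact_force: [-0.9, -0.7, 1.3]
opening: 0.238
```

```bash
python3 -c "
from h import *
st()
im=cams.get_image('side');cv2.imwrite('pics/v3s.png',im[:,:,::-1])
crop('pics/v3s.png','pics/v3sc.png',160,260,360,410,4)
"
```

```text
21.37 [515.  349.5 213.6] 75.1 F [-0.9 -0.7  1.3] op 0.238
```

View pics/v3sc.png

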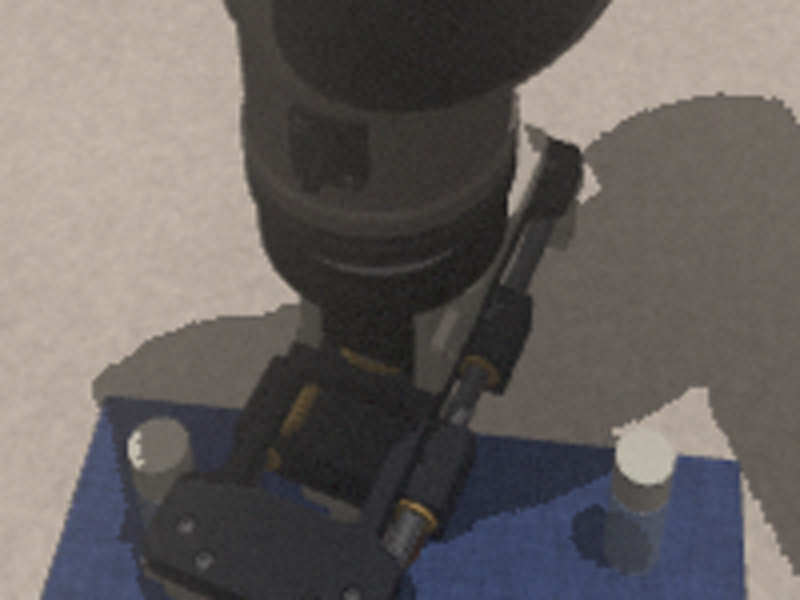

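Emit:
arm_command:
  series:
    - [[0, 0, 0], 0, 0]
    - [[0, 0, -1], 0, 0]
    - [[0, 0, -3], 0, 0]
    - [[0, 0, -3], 0, 0]
    - [[0, 0, -3], 0, 0]
    - [[0, 0, -3.5], 0, 0]

```text
clock: 21.92
tool_pos: [514.5, 349.2, 349.2]
tcp_rot: [-2.49, -1.915, 0.003]
contact_force: [1.2, 0.5, -0.2]
opening: 0.232
```

```bash
python3 -c "
from h import *
st();plan(633,-149,350,75,15,0)
"
```

```text
21.92 [514.5 349.2 349.2] 75.1 F [ 1.2  0.5 -0.2] op 0.232
[[[-3.01,1.62,-0.01],0.0,0],[[-3.01,1.62,-0.01],0.0,0],[[-3.01,1.62,-0.01],0.0,0],[[-3.01,1.62,-0.01],0.0,0],[[-3.01,1.62,-0.01],0.0,0],[[-3.01,1.62,-0.01],0.0,0],[[-3.01,1.62,-0.01],0.0,0],[[-3.01,1.62,-0.01],0.0,0]]
[[[-3.01,1.62,-0.01],0.0,0],[[-3.0,1.62,-0.01],0.0,0],[[-3.0,1.62,-0.01],0.0,0],[[-3.0,1.62,-0.01],0.0,0],[[-3.0,1.62,-0.01],0.0,0],[[-3.0,1.62,-0.01],0.0,0],[[-3.0,1.62,-0.01],0.0,0]]
```

Emit:
arm_command:
  series:
    - [[-1.5, 0.8, 0], 0, 0]
    - [[-3, 1.62, 0], 0, 0]
    - [[-3, 1.62, 0], 0, 0]
    - [[-3, 1.62, 0], 0, 0]
    - [[-3, 1.62, 0], 0, 0]
    - [[-3, 1.62, 0], 0, 0]
    - [[-3, 1.62, 0], 0, 0]
    - [[-3, 1.62, 0], 0, 0]

```text
clock: 22.58
tool_pos: [574.5, 99.2, 349.0]
tcp_rot: [2.49, 1.915, 0.0]
contact_force: [-0.1, 0.3, 0.1]
opening: 0.234
```

Emit:
arm_command:
  series:
    - [[-3, 1.62, 0], 0, 0]
    - [[-3, 1.62, 0], 0, 0]
    - [[-3, 1.62, 0], 0, 0]
    - [[-3, 1.62, 0], 0, 0]
    - [[-3, 1.62, 0], 0, 0]
    - [[-3, 1.62, 0], 0, 0]
    - [[-3, 1.62, 0], 0, 0]
    - [[-1.5, 0.8, 0], 0, 0]

```text
clock: 23.25
tool_pos: [634.2, -151.7, 348.7]
tcp_rot: [2.492, 1.911, -0.001]
contact_force: [-1.3, 0.1, -1.1]
opening: 0.235
```

Emit:
arm_command:
  series:
    - [[0, 0, 0], 0, 0]
    - [[0, 0, 0], 0, 0]
    - [[0, 0, 0], 0, 0]

```text
clock: 23.5
tool_pos: [633.8, -147.2, 348.5]
tcp_rot: [-2.49, -1.915, -0.0]
contact_force: [-0.8, -0.0, -0.3]
opening: 0.234
```

```bash
python3 -c "
from h import *
st();K=cams.get_calibration('wrist');np.save('Kw.npy',K['T'])
for c in ['wrist','scene','side']:
    im=cams.get_image(c);cv2.imwrite('pics/p_%s.png'%c,im[:,:,::-1])
    for t in ['pocket','vial_mid']: print(c,t,[(np.round(d['position']).tolist(),round(d['confidence'],2)) for d in cams.landmark_of(c,t)[:3]])
st()
crop('pics/p_scene.png','pics/p_sc.png',205,175,360,295,5)
"
```

```text
23.5 [ 633.8 -147.2  348.5] 75.1 F [-0.8 -0.  -0.3] op 0.234
wrist pocket [([567.0, -134.0, 57.0], 0.9)]
wrist vial_mid [([632.0, -148.0, 169.0], 0.69)]
scene pocket [([566.0, -130.0, 62.0], 0.64)]
scene vial_mid [([633.0, -148.0, 169.0], 0.51)]
side pocket [([566.0, -134.0, 61.0], 0.93), ([582.0, -79.0, 53.0], 0.61)]
side vial_mid [([631.0, -147.0, 176.0], 0.53), ([578.0, -76.0, 0.0], 0.18)]
23.95 [ 634.  -147.5  348.4] 75.1 F [ 0.3  0.1 -0.2] op 0.234
```

View pics/p_wrist.png

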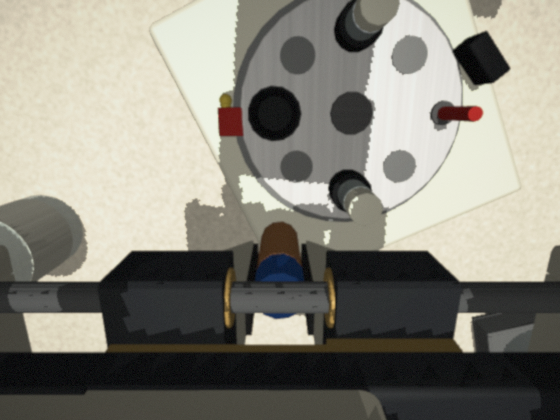

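View pics/p_sc.png

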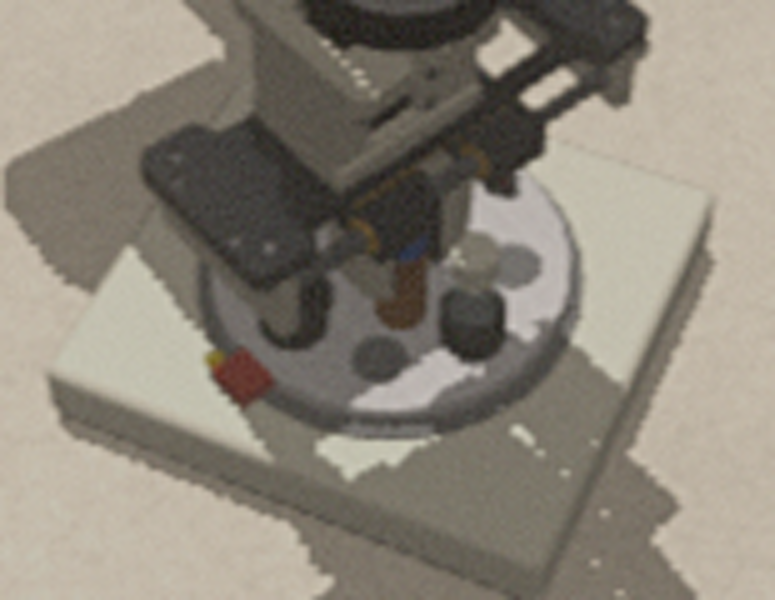

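```bash
python3 -c "
from h import *
st();K=cams.get_calibration('wrist')
im=cv2.imread('pics/p_wrist.png')
for uv in [(274,113)]: print('pocket',unproj('wrist',uv,80,K).round(1))
print('hub',unproj('wrist',(351,113),64,K).round(1))
print('vial bottom front edge',unproj('wrist',(279,222),139,K).round(1))
crop('pics/p_wrist.png','pics/p_wc.png',230,60,330,240,3.3)
"
```

```text
23.95 [ 634.  -147.5  348.4] 75.1 F [ 0.3  0.1 -0.2] op 0.234
pocket [ 565.4 -131.    80. ]
hub [580.2 -75.3  64. ]
vial bottom front edge [ 625.4 -143.2  139. ]
```

View pics/p_wc.png

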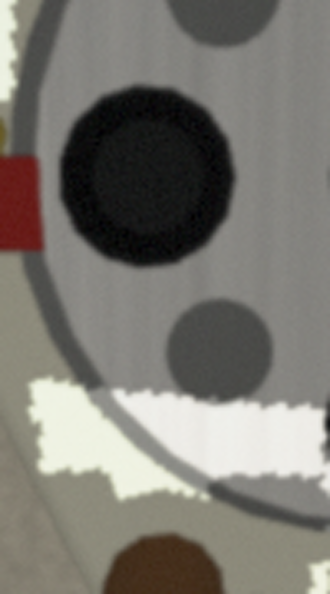

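```bash
python3 -c "
from h import *
plan(564.7,-132,348,75,4,0)
"
```

```text
[[[-0.07,-1.77,0.01],0.001,0],[[-0.07,-1.77,0.01],0.001,0],[[-0.07,-1.77,0.01],0.001,0],[[-0.07,-1.77,0.01],0.001,0]]
```

Emit:
arm_command:
  series:
    - [[-0.07, -1.77, 0], 0, 0]
    - [[-0.07, -1.77, 0], 0, 0]
    - [[-0.07, -1.77, 0], 0, 0]
    - [[-0.07, -1.77, 0], 0, 0]
    - [[0, 0, 2.4], 0, 0]
    - [[0, 0, 2.4], 0, 0]
    - [[0, 0, 0], 0, 0]
    - [[0, 0, 0], 0, 0]

```text
clock: 24.62
tool_pos: [564.7, -132.3, 299.8]
tcp_rot: [-2.489, -1.914, 0.002]
contact_force: [-0.2, -0.4, 0.8]
opening: 0.233
```

```bash
python3 -c "
from h import *
st()
for c in ['wrist','scene','side']:
    im=cams.get_image(c);cv2.imwrite('pics/q_%s.png'%c,im[:,:,::-1])
st()
crop('pics/q_scene.png','pics/q_sc.png',220,180,320,270,7)
crop('pics/q_side.png','pics/q_si.png',215,145,315,235,7)
"
```

```text
24.62 [ 564.7 -132.3  299.8] 75.1 F [-0.2 -0.4  0.8] op 0.233
24.77 [ 565.5 -132.6  301.8] 75.1 F [ 0.5 -0.   0.3] op 0.235
```

View pics/q_sc.png

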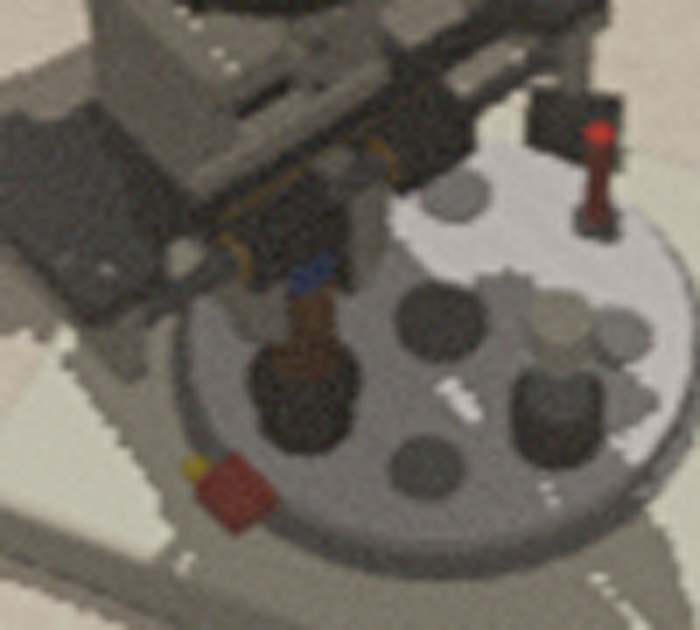

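View pics/q_si.png

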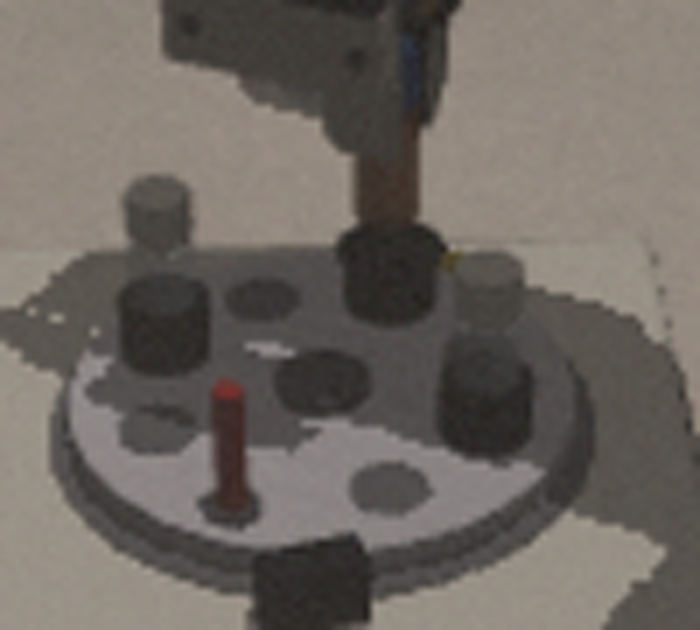

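View pics/q_wrist.png

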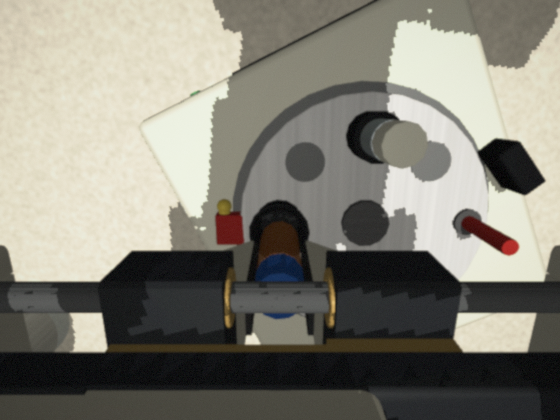

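```bash
python3 -c "
from h import *
st();K=cams.get_calibration('wrist');s,p,a=pose()
ey=np.array([np.sin(a),-np.cos(a)]);ex=np.array([np.cos(a),np.sin(a)])
for n,uv,z,r in [('rim',(279,200),80,19.5),('vial',(279,222),p[2]-209.6,11)]:
    q=unproj('wrist',uv,z,K);c=q[:2]+r*ey;print(n,c.round(1),((c-p[:2])@ex).round(1),((c-p[:2])@ey).round(1))
crop('pics/q_wrist.png','pics/q_wc.png',220,180,340,280,6)
for c,P in [('side',[('v',(387.5,225),92),('rim',(391,240),80)]),('scene',[('v',(306,370),92),('rim',(304,380),80)])]:
    ox,oy=(215,145) if c=='side' else (220,180)
    for n,(x,y),z in P: print(c,n,unproj(c,(x/7+ox,y/7+oy),z).round(1))
for c in ['side','scene']:
  for z in (92,120,80,61): print(c,z,((proj(c,[565.5,-132,z])-((215,145) if c=='side' else (220,180)))*7).round(0))
"
```

```text
24.77 [ 565.5 -132.6  301.8] 75.1 F [ 0.5 -0.   0.3] op 0.235
rim [ 566.5 -130.9] 1.9 0.5
vial [ 568.  -131.3] 1.9 2.1
side v [ 561.7 -126.6   92. ]
side rim [ 561.8 -135.9   80. ]
scene v [ 570.2 -136.4   92. ]
scene rim [ 566.4 -133.1   80. ]
side 92 [379. 216.]
side 120 [379. 145.]
side 80 [379. 245.]
side 61 [379. 291.]
scene 92 [302. 354.]
scene 120 [299. 300.]
scene 80 [304. 376.]
scene 61 [306. 411.]
```

View pics/q_wc.png

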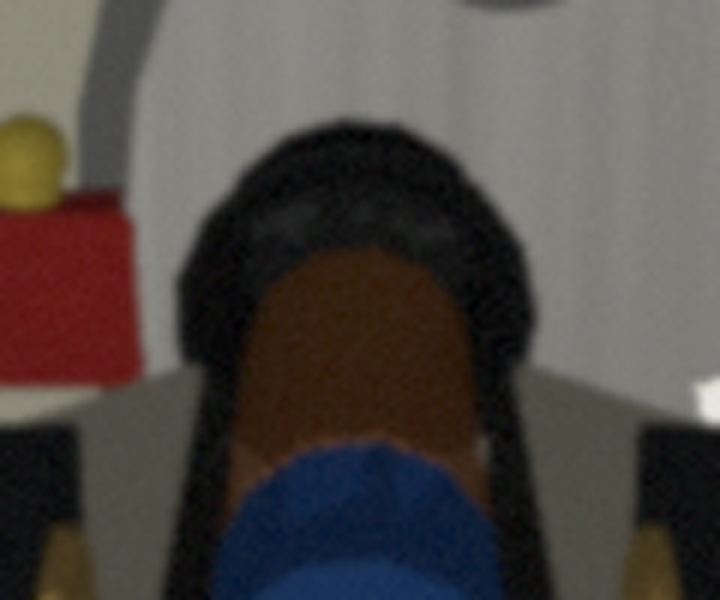

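Emit:
arm_command:
  series:
    - [[0, -0.1, 0], 0, 0]
    - [[0, 0, 0.4], 0, 0]
    - [[0, 0, 0.4], 0, 0]
    - [[0, 0, 0.4], 0, 0]
    - [[0, 0, 0.2], 0, 0]
    - [[0, 0, 0], 0, 0]

```text
clock: 25.27
tool_pos: [563.7, -132.1, 285.5]
tcp_rot: [-2.49, -1.914, 0.001]
contact_force: [-0.5, -0.1, -1.1]
opening: 0.234
```

```bash
python3 -c "
from h import *
st()"
```

```text
25.27 [ 563.7 -132.1  285.5] 75.1 F [-0.5 -0.1 -1.1] op 0.234
```

Emit:
arm_command:
  series:
    - [[0, 0, 0.3], 0, 0]
    - [[0, 0, 0.3], 0, 0]
    - [[0, 0, 0], 0, 0]

```text
clock: 25.52
tool_pos: [563.8, -132.1, 279.6]
tcp_rot: [-2.49, -1.914, 0.001]
contact_force: [-0.6, 0.5, -0.0]
opening: 0.231
```

Emit:
arm_command:
  series:
    - [[0, 0, 0.3], 0, 0]
    - [[0, 0, 0.2], 0, 0]
    - [[0, 0, 0], 0, 0]
    - [[0, 0, 0], 0, 0]

```text
clock: 25.85
tool_pos: [563.9, -132.1, 275.2]
tcp_rot: [-2.49, -1.915, 0.0]
contact_force: [-0.1, 0.1, 0.0]
opening: 0.233
```

```bash
python3 -c "
from h import *
st();cams.get_image('side');st()"
```

```text
25.85 [ 563.9 -132.1  275.2] 75.1 F [-0.1  0.1  0. ] op 0.233
25.9 [ 563.9 -132.1  275.3] 75.1 F [ 0.6 -0.1 -0. ] op 0.232
```

Emit:
arm_command:
  series:
    - [[0, 0, 0.2], 0, 0]
    - [[0, 0, 0.1], 0, 0]
    - [[0, 0, 0], 0, 0]

```text
clock: 26.15
tool_pos: [563.8, -132.1, 272.1]
tcp_rot: [-2.49, -1.915, 0.0]
contact_force: [-0.4, 0.9, -0.6]
opening: 0.234
```

Emit:
arm_command:
  series:
    - [[0, 0, 0.1], 0, 0]
    - [[0, 0, 0], 0, 0]

```text
clock: 26.32
tool_pos: [563.9, -132.1, 271.2]
tcp_rot: [-2.49, -1.915, 0.0]
contact_force: [0.4, 0.1, -0.1]
opening: 0.235
```

Emit:
arm_command:
  series:
    - [[0, 0, 0.1], 0, 0]
    - [[0, 0, 0], 0, 0]

```text
clock: 26.48
tool_pos: [564.0, -132.2, 270.6]
tcp_rot: [2.49, 1.915, 0.0]
contact_force: [-0.2, -0.8, 1.6]
opening: 0.234
```

Emit:
arm_command:
  series:
    - [[0, 0, 0.1], 0, 0]
    - [[0, 0, 0], 0, 0]

```text
clock: 26.65
tool_pos: [564.1, -132.2, 270.5]
tcp_rot: [2.489, 1.914, 0.001]
contact_force: [-2.8, 0.7, 8.1]
opening: 0.232
```

Emit:
arm_command:
  series:
    - [[0, 0, -0.1], 0, 0]
    - [[0, 0, 0], 0, 3]
    - [[0, 0, 0], 0, 4]
    - [[0, 0, 0], 0, 5]
    - [[0, 0, 0], 0, 5]
    - [[0, 0, 0], 0, 5]

```text
clock: 27.15
tool_pos: [563.9, -132.1, 270.1]
tcp_rot: [-2.49, -1.915, 0.0]
contact_force: [-0.2, 0.0, -0.0]
opening: 0.528
```

Emit:
arm_command:
  series:
    - [[0, 0, -1], 0, 5]
    - [[0, 0, -2], 0, 5]
    - [[0, 0, -3], 0, 5]
    - [[0, 0, -3], 0, 5]
    - [[0, 0, -3], 0, 5]
    - [[0, 3, 0], 0, 5]
    - [[0, 3, 0], 0, 5]
    - [[0, 0, 0], 0, 5]

```text
clock: 27.82
tool_pos: [624.7, -148.5, 390.9]
tcp_rot: [2.488, 1.913, 0.003]
contact_force: [-1.4, -0.9, -1.0]
opening: 0.545
```

```bash
python3 -c "
from h import *
st()
for c in ['wrist','scene','side']:
    im=cams.get_image(c);cv2.imwrite('pics/z_%s.png'%c,im[:,:,::-1])
    for t in ['pocket','vial_mid','post']: print(c,t,[(np.round(d['position']).tolist(),round(d['confidence'],2)) for d in cams.landmark_of(c,t)[:3]])
st()
crop('pics/z_scene.png','pics/z_sc.png',205,175,360,295,5)
crop('pics/z_side.png','pics/z_si.png',195,145,330,255,5)
"
```

```text
27.82 [ 624.7 -148.5  390.9] 75.1 F [-1.4 -0.9 -1. ] op 0.545
wrist pocket []
wrist vial_mid [([562.0, -135.0, 94.0], 0.88)]
wrist post [([598.0, -8.0, 85.0], 0.87)]
scene pocket [([570.0, -132.0, 64.0], 0.74)]
scene vial_mid [([564.0, -136.0, 93.0], 0.57)]
scene post [([598.0, -12.0, 90.0], 0.97)]
side pocket [([563.0, -133.0, 60.0], 0.57)]
side vial_mid [([558.0, -133.0, 99.0], 0.77)]
side post [([599.0, -9.0, 89.0], 0.97)]
28.42 [ 621.7 -147.5  390.5] 75.1 F [ 1.  -0.1  0.3] op 0.544
```

View pics/z_sc.png

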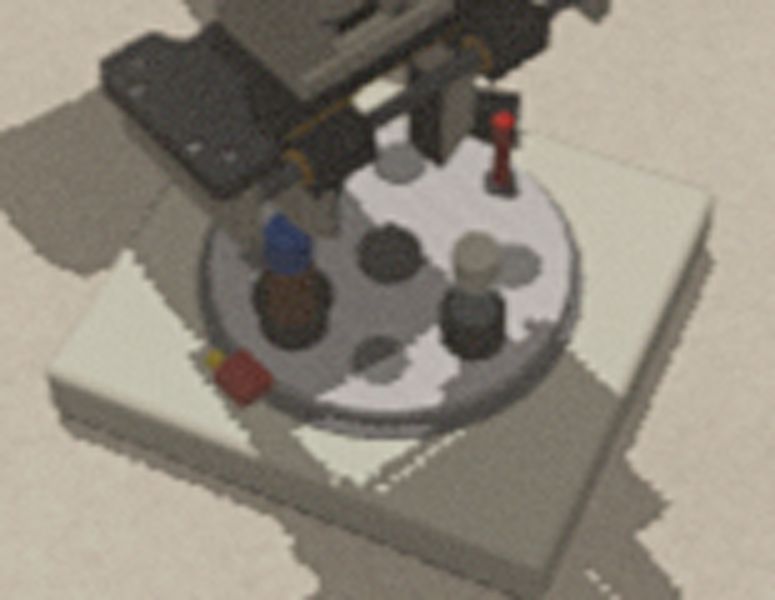

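View pics/z_si.png

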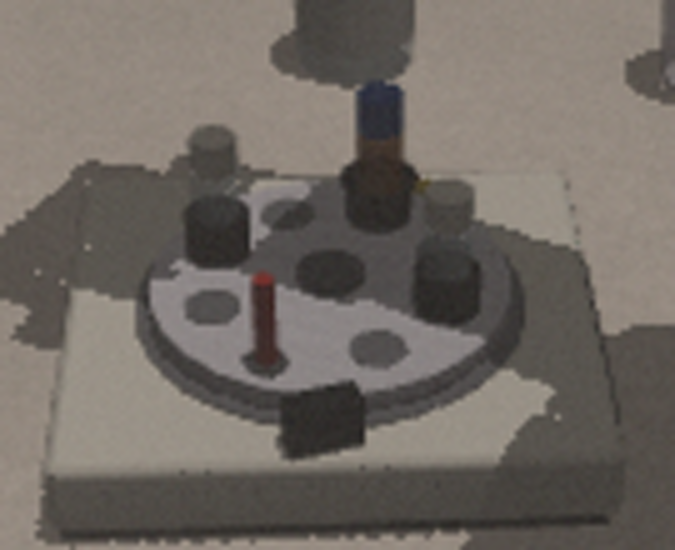

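View pics/z_wrist.png

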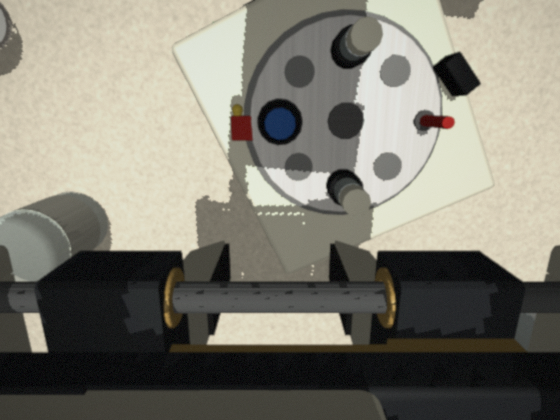

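```bash
python3 -c "
from cell import order
print(order.sign_off())"
```

```text
the job is handed in; nothing more can be done
None
```

I carried out the whole task and handed it in at about 28.4 s; no verdict was reported.

- **Home:** I turned the wheel clockwise with the closed fingers. The force at the post rose from about 4 N to about 11 N and was held for roughly 0.4 s. At the end of that, movement had nearly stopped, and the side picture shows the pin against the block. That force matches the pin's hard end, but I judged it by feel and did not use the joint reading.
- **Three clicks:** I pushed the wheel counter-clockwise through three clicks and checked each notch from the camera. I then let go, and it rested in the third notch. In the last check the post stands at about 75 deg in the world, which is the third notch with the base turned about 10 deg. The highest force I saw on the wheel or post was about 12 N.
- **Vial:** I gripped the amber vial by its upper half and lowered it into the empty pocket until it touched the floor with about 8 N. I eased off, let go and backed the fingers clear.

The last pictures show the vial upright and centred in the pocket, cap up, with its centre read at 93–94 mm above the bench in two views (94 mm expected). The side camera's network disagreed by about 5 mm (99 mm), which is close to its stated error. I did not re-measure the other vials, the bottle or the beaker at the end, but I felt no unexpected contact.

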